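# Open a dead tester's drawer through its release hole

## Task

The bench tester has lost power with an LED driver shut in its blue-fronted drawer. Take the red-handled release pin from the tool rack, reach down the small hole in the yellow plate on the tester's lid, feel for the hidden spring catch and press it gently, no harder than it needs, until the drawer springs out. Put the pin back upright in the rack, draw the drawer all the way out, let go of it, and leave everything else as it is.

Things in the scene. Friction and masses are not known exactly. Their poses are not given: they have to be found in the camera images.
- pin_grip (a point): Centre of the release pin's handle. Square red handle 16 x 16 mm, 60 mm tall, over a round steel shaft 5 mm thick, 70 mm long, round-ended; 60 g. It stands upright in one hole of the rack. z runs up along the pin, x and y are square to the handle's flats. The handle's foot, 30 mm below this point, rests on the rack's deck; the tip is 100 mm below this point.
- pin_tip (a point): The lower end of the release pin, on its axis, with the pin's axes.
- rack: Blue steel tool rack, 70 x 210 x 90 mm tall, fixed; origin at the centre of its underside, y along its row of four holes. Deck top 90 mm up, 6 mm thick; holes 9 mm wide, chamfered 2 mm, at x = 0, y = -75, -25, 25, 75 mm. Each holds one tool with a handle 16 mm square, 60 mm tall, top 150 mm up; only the pin's is red. The pin's own hole is the one it is found in.
- release_hole (a point): Centre of the mouth of the release hole in the lid's top face, 120 mm above the bench, in the middle of a 40 x 40 mm yellow plate flush with the lid, ringed in black. The hole is vertical, 8 mm wide with a 1.5 mm chamfer; its guide is 12 mm long and open below, right over the hidden catch. x points from the tester's front to its back, z up.
- drawer (a joint): How far the drawer is out, in m: 0 shut and held by the catch; when the catch is tripped a spring throws it out by about 0.033; 0.090 is fully out, at its stop. It slides straight out of the tester's front, with 1 to 3 N of drag, and stays where it is left.
- drawer_bar (a point): Middle of the drawer's steel handle bar, 90 mm above the bench and 35 mm in front of the drawer's blue front, whose top edge is 98 mm above the bench. The bar is round, 11 mm thick and 90 mm long, along y; x points into the tester, so the drawer comes out along -x. The lid, 30 mm higher, begins 45 mm behind the bar when the drawer is shut.
- tester: Bench tester, white, 240 deep (x) x 220 wide x 120 mm tall, fixed; a grey panel 12 mm higher on the lid's rear. Origin at the centre of its underside, front with the drawer at -x. The release hole's mouth is at x = -85, y = 0, z = 120 mm. The lid and the hole's guide must not be pushed with more than 25 N.
- driver_blue: Blue-handled screwdriver in the rack, origin at its lower tip. Not to be disturbed.
- driver_yellow: Yellow-handled screwdriver in the rack, origin at its lower tip. Not to be disturbed.
- scriber: Black-handled scriber in the rack, origin at its lower tip. Not to be disturbed.
- led_driver_a: White LED driver with a green end, 100 x 45 x 26 mm, lying on the bench; origin under its centre. Not to be disturbed.
- led_driver_b: White LED driver with an orange end, 100 x 45 x 26 mm, lying on the bench; origin under its centre. Not to be disturbed.
- tape_measure: Yellow tape measure, 72 x 66 x 36 mm, lying on the bench; origin under its centre. Not to be disturbed.
- solder_reel: Green reel, 64 mm wide, 50 mm tall, standing on the bench; origin under its centre. Not to be disturbed.
- catch: The hidden spring catch; this origin is only its mounting point, which goes down with it. The pin meets its flat head (17 mm wide) 22 to 42 mm below the hole's mouth: set differently on each tester, found only by feel. It must be pressed 6 mm: 3 N at first, about 6 N where the drawer is let go; 2 mm further is a hard stop. It bends at 15 N.

How it is judged (in metres and radians):
On the way, in this order (a step that is already met when the one before it is completed fails the run):
1. with the pin down the release hole, the catch lets go and the drawer springs out (value of joint drawer above 0.012 m and z of pin_tip in the frame of release_hole below -0.02 m and horizontal distance between pin_tip and release_hole below 0.006 m).
2. the drawer is drawn all the way out (value of joint drawer above 0.082 m), for 0.2 s.
At the end, for the whole second after the job is handed in: The drawer is at least 82 mm out of its 90 mm, and the release pin stands upright (within 0.15 rad) in a hole of the rack with its handle down on the deck (within 5 mm) (value of joint drawer above 0.082 m and angle between pin_grip's own z axis and vertical below 0.15 rad and z of pin_grip in the frame of rack between 0.115 and 0.125 m and x of pin_grip in the frame of rack between -0.012 and 0.012 m and y of pin_grip in the frame of rack between -0.085 and 0.085 m); the robot touches nothing.
It fails at once if the pin is pushed against the tester with more than 25 N (contact force between pin and tester above 25 N).
It fails at once if the catch is bent: pushed by the pin with more than 15 N (contact force between pin and catch above 15 N).
It fails at once if another tool in the rack, an LED driver, the tape measure or the reel is moved more than 20 mm (distance of any of driver_blue, driver_yellow, scriber, led_driver_a, led_driver_b, tape_measure, solder_reel from where it was at the start of the episode above 0.02 m).
It also fails if it takes over 61 s, if anything falls off the work surface, if the arm or the gripper's body presses on something with over 40 N, if the wrist force passes 120 N, or if a joint passes its speed limit or range.

## Robot

A 7-joint arm with a two-finger parallel gripper is mounted at the origin on the work surface. World frame = base frame: x ahead of the robot, y to its left, z up, the work surface at z = 0. Lengths are in mm, angles in rad, forces in N, time in s.
With the tool pointing down it reaches from about 425 to 825 mm from the base axis. Payload 3.6 kg.
Tool frame: the origin (TCP) lies on the centre line of the jaws, within the pads' length; the fingertips stand 17 mm ahead of it and the grasp point (between the pads) lies 2 mm behind it; z points along the fingers, x is the direction in which the jaws open and shut, and the axes are right-handed (so a half turn about z gives the same grasp; the last joint's range is limited). The gripper opens to 85 mm and grips with 20 to 120 N. Pads are 22 mm wide; open, the fingers measure 114 mm over their backs; the gripper's body (76 mm by 85 mm) begins 54 mm behind the grasp point. The pads swing forward as they close: fully open they stand 13 mm farther back than shut.
Start: joints at [-1.343, 0.615, -0.013, 1.423, 0.008, 1.103, -0.04], TCP at [163.171, 629.155, 208.897] pointing down, gripper open.
Joint ranges: [-3.12, 3.12], [-0.3, 2.06], [-1.34, 1.32], [0.26, 2.42], [-1.36, 4.5], [0.01, 1.98], [-2.84, 2.84]. Speed limits (rad/s): [2.79, 2.79, 3.14, 3.14, 3.14, 3.14, 3.14].

## Interface

Orientations are given as a unit quaternion [x, y, z, w].
In Python, from station import ctrl gives the robot as it stands.
- The arm moves only by the tool drive_tool, never from a script. Its argument "deltas" is a list of rows, each an object of numbers: "dx", "dy", "dz": the shift along the tool's x, y, z in units of 50 mm (1.0 is 50 mm); "wx", "wy", "wz": the turn, a rotation vector about the tool's x, y, z in degrees; "grip": the finger opening in mm, from 0 to 85.4. A call has 1 to 5 rows; each row is the pose to reach, as a shift and turn from the pose commanded when the call began, along the tool's axes at that moment; what a row does not reach only later rows make up. A row lasts 1/8 s, in which the tool goes at most 62.5 mm and 10.7 degrees, less where a joint would pass 70% of its speed; a pose out of reach is approached as far as the arm can. A call with a gripper value outside its range is refused whole. The fingers move at their own pace and stop on an object; the grip force is fixed at half the most. Time passes only in rows, so rows that repeat a pose let the fingers close. It gives the time, the measured TCP pose, the force and the opening at its end, in the units of the state.
- ctrl.get_obs(): the state, without advancing time (a new reading comes with each control period).
- ctrl.grab_frame(name): name is "scene" or "top" or "wrist"; returns a dict with "pixels" (384x512x3 uint8, red, green, blue), "mtx" (3x3 intrinsics, pixels), "R" (3x3) and "t" (3): a world point X has camera coordinates R X + t. Camera axes: x right, y down, z forward; pixel columns grow to the right and rows downward; lengths in mm; the calibration is good to about 2 mm. A picture is of the moment at which its call begins. There is no depth.
- ctrl.job_done(): hands the job in, once; it reports no verdict.
The state is a dict: "time": time; "q": joint angles; "qd": joint speeds; "effort": joint torques, N m; "tool_pos": TCP position; "tcp_rot": TCP orientation; "contact_force": force on the tool from outside, world axes, zero at the start; "wrist_torque": the same for the moment, N m; "grip_width": opening from 0.0 (shut) to 1.0 (fully open).
Only numpy, scipy, OpenCV 4.12 (cv2) and the standard library are available. Lean on these libraries where they do the work, as an engineer would, in place of code of your own. Each camera call takes 0.05 s, during which the arm holds its last target. There are 200 camera calls.

## Working session

There is one attempt and no reset: what is moved stays moved. The work goes in short steps, Python scripts to look and compute and a tool call to move; the robot and the scene stay as the last step left them, time stands still between calls to the robot, and variables do not carry over. Pictures are saved under pics/ and viewed, about 8 in all and at most 12, crops included, and the job is handed in when it is done.

Besides the shell and the picture viewer there is one more tool, called by a JSON object that holds its "api" and its "payload", one argument or row to a line. drive_tool: Moves the arm, as the interface text tells. Its arguments: {"type":"object","properties":{"deltas":{"type":"array","items":{"type":"object","properties":{"dx":{"type":"number"},"dy":{"type":"number"},"dz":{"type":"number"},"wx":{"type":"number"},"wy":{"type":"number"},"wz":{"type":"number"},"grip":{"type":"number"}}}}},"required":["deltas"]}

```bash
mkdir -p pics; ls; python3 - <<'E'
from station import ctrl
import cv2, json, numpy as np
o=ctrl.get_obs(); print({k:np.round(v,3).tolist() for k,v in o.items()})
ims=[]
for n in ("scene","top"):
    f=ctrl.grab_frame(n); np.savez(f"pics/{n}0.npz",**f)
    cv2.imwrite(f"pics/{n}0.png",f["pixels"][:,:,::-1])
    print(n,np.round(f["mtx"],1).tolist(),np.round(f["R"],3).tolist(),np.round(f["t"],1).tolist())
E
```

```text
pics
{'time': 0.0, 'q': [-1.343, 0.616, -0.013, 1.425, 0.008, 1.103, -0.04], 'qd': [-0.0, -0.001, 0.0, 0.0, 0.0, -0.001, 0.0], 'effort': [0.0, -46.921, 0.259, -17.103, 0.01, 0.01, 0.0], 'tool_pos': [163.002, 628.352, 207.727], 'tcp_rot': [0.791, 0.612, -0.001, 0.001], 'contact_force': [0.567, 0.212, -0.182], 'wrist_torque': [0.001, 0.069, 0.009], 'grip_width': 0.998}
scene [[486.1, 0.0, 249.9], [0.0, 486.1, 193.3], [0.0, 0.0, 1.0]] [[0.809, 0.588, -0.018], [0.324, -0.471, -0.821], [-0.491, 0.658, -0.571]] [-437.5, -94.9, 1673.7]
top [[402.1, 0.0, 252.6], [0.0, 402.1, 195.9], [0.0, 0.0, 1.0]] [[0.012, -1.0, -0.027], [-0.997, -0.01, -0.073], [0.073, 0.028, -0.997]] [17.5, 562.9, 1232.4]
```

View pics/scene0.png

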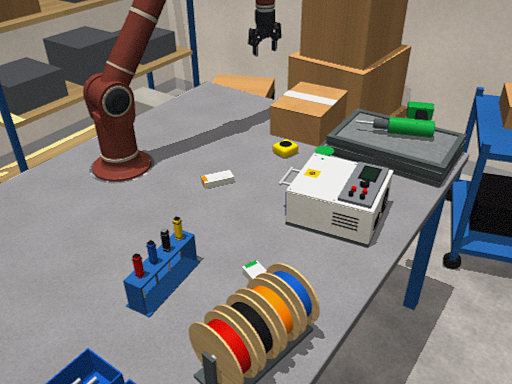

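View pics/top0.png

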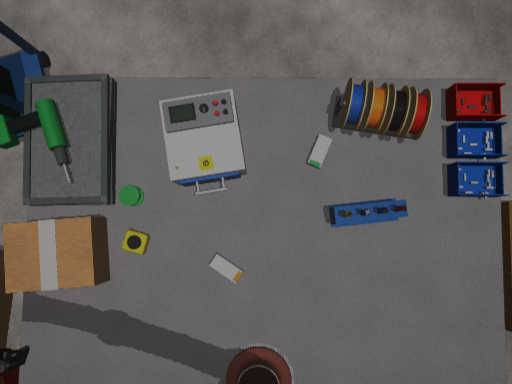

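The scene view shows the rack with the red pin at its near-left end (138,265), and the tester with its yellow plate (312,173) and bar (287,180). In the top view the pin is at about (400,209), the plate at (206,162) and the bar at (211,186). I'll triangulate these three next.

```bash
cat > h.py <<'E'
import numpy as np, cv2
def load(n): return dict(np.load(f"pics/{n}.npz"))
def ray(f,uv):
    d=f["R"].T@np.linalg.inv(f["mtx"])@np.array([uv[0],uv[1],1.]); return -f["R"].T@f["t"], d/np.linalg.norm(d)
def onz(f,uv,z):
    c,d=ray(f,uv); return c+d*(z-c[2])/d[2]
def tri(*fu):
    A=np.zeros((3,3));b=np.zeros(3);L=[]
    for f,uv in fu:
        c,d=ray(f,uv);P=np.eye(3)-np.outer(d,d);A+=P;b+=P@c;L.append((P,c))
    x=np.linalg.solve(A,b); return x,[float(np.linalg.norm(P@(x-c))) for P,c in L]
def proj(f,X):
    p=f["mtx"]@(f["R"]@np.array(X,float)+f["t"]); return p[:2]/p[2]
def hsv(f): return cv2.cvtColor(f["pixels"],cv2.COLOR_RGB2HSV)
def mask(f,lo,hi,roi):
    m=cv2.inRange(hsv(f),np.array(lo),np.array(hi)); k=np.zeros_like(m);x0,y0,x1,y1=roi;k[y0:y1,x0:x1]=255; return m&k
def blobs(m,amin=5):
    n,l,s,c=cv2.connectedComponentsWithStats(m); return [(s[i,4],s[i,:4].tolist(),c[i].round(2).tolist()) for i in range(1,n) if s[i,4]>=amin]
E
python3 - <<'E'
from h import *
S,T=load("scene0"),load("top0")
for nm,f,roi in (("scene",S,(120,240,160,290)),("top",T,(385,195,415,222))):
    m=mask(f,(0,120,60),(8,255,255),roi)|mask(f,(172,120,60),(180,255,255),roi); print("red",nm,blobs(m,3))
ys=blobs(mask(S,(20,120,120),(35,255,255),(295,160,330,190))); yt=blobs(mask(T,(20,120,120),(35,255,255),(190,150,225,180)))
print(ys,yt)
print("plate",tri((S,ys[0][2]),(T,yt[0][2])), onz(T,yt[0][2],120))
# rack deck blue, tester outline
b=mask(T,(100,100,40),(125,255,255),(320,190,420,235)); print("rack",blobs(b,50), cv2.minAreaRect(cv2.findNonZero(b)))
a=cv2.resize(T["pixels"][70:210,150:260],None,fx=3.6,fy=3.6,interpolation=2)
c=cv2.resize(T["pixels"][190:235,320:420],None,fx=3.96,fy=3.96,interpolation=2)
d=cv2.resize(S["pixels"][205:315,115:215],None,fx=3.8,fy=3.8,interpolation=2)
W=np.zeros((600,790,3),np.uint8);W[:504,:396]=a;W[:178,394:790]=c;W[180:598,400:780]=d
cv2.imwrite("pics/crop1.png",W[:,:,::-1])
E
```

```text
red scene [(np.int32(152), [132, 256, 12, 22], [137.88, 266.07])]
red top [(np.int32(3), [400, 206, 2, 2], [400.33, 206.33])]
[(np.int32(92), [304, 169, 17, 9], [312.1, 172.71])] [(np.int32(147), [199, 156, 14, 15], [205.54, 162.73])]
plate (array([649.43582758, 157.90122085, 121.86515585]), [0.7120009658537397, 0.7120009658537585]) [650.31483937 158.60580403 120.        ]
rack [(np.int32(1360), [329, 198, 79, 29], [367.7, 211.91])] ((368.1402282714844, 211.76217651367188), (21.865446090698242, 76.97077941894531), 83.6598129272461)
```

View pics/crop1.png

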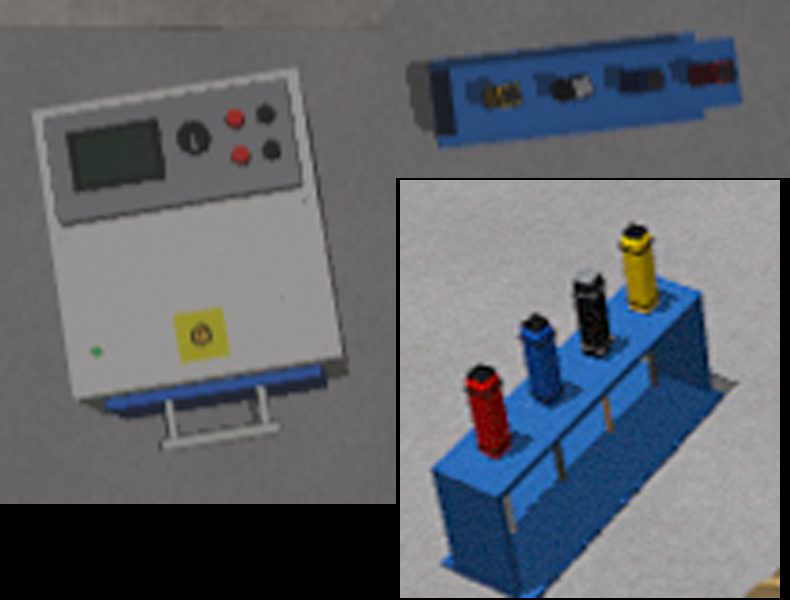

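The crop shows the pin as a red handle with a dark cap at the right end of the row. The tester is yawed about +8° and the rack about +6°. I'll work out the positions and the first move.

```bash
cat >> h.py <<'E'
from scipy.spatial.transform import Rotation as Ro
def delta(o,xyz,yaw,pos=None):
    """print tool-axis shift (units of 50mm) and wz deg to bring TCP to xyz, tool x at yaw deg (tool down)"""
    R=Ro.from_quat(o["tcp_rot"]).as_matrix(); p=np.array(o["tool_pos"] if pos is None else pos)
    d=R.T@(np.array(xyz,float)-p)/50
    c,s=np.cos(np.radians(yaw)),np.sin(np.radians(yaw))
    Rt=np.array([[c,s,0],[s,-c,0],[0,0,-1]])
    w=Ro.from_matrix(R.T@Rt).as_rotvec(degrees=True)
    w2=Ro.from_matrix(R.T@(Rt@np.diag([-1,-1,1]))).as_rotvec(degrees=True)
    print("d",d.round(3),"w",w.round(2),"or",w2.round(2))
E
python3 - <<'E'
from h import *
from station import ctrl
S,T=load("scene0"),load("top0")
o=ctrl.get_obs()
# handle body, foot in scene ~ (492,452) in crop, top cap (484,370)
fs=lambda u,v:(115+(u-400)/3.8,205+(v-180)/3.8); ft=lambda u,v:(320+(u-394)/3.96,190+v/3.96)
print("pin top tri",tri((S,fs(484,370)),(T,ft(733,72))),"onz150 from scene",onz(S,fs(484,370),150), "foot",onz(S,fs(495,452),90))
print("others foot",onz(S,fs(546,398),90),onz(S,fs(597,350),90),onz(S,fs(642,307),90))
tt=lambda u,v:(150+u/3.6,70+v/3.6)
a,b=onz(T,tt(165,444),90),onz(T,tt(278,428),90); print("bar",a,b,(a+b)/2,np.degrees(np.arctan2(-(a-b)[0],(a-b)[1])))
q=[onz(T,tt(*p),132) for p in((34,112),(296,68))];r=q[0]-q[1];print("rear edge yaw",np.degrees(np.arctan2(-r[0],r[1])))
q=[onz(T,tt(*p),120) for p in((75,400),(340,360))];r=q[0]-q[1];print("front edge",q,np.degrees(np.arctan2(-r[0],r[1])))
delta(o,(480,300,300),40,(163.171,629.155,208.897))
E
```

```text
pin top tri (array([ 525.21010229, -398.71981335,  155.61849067]), [2.675446254122311, 2.6754462541223867]) onz150 from scene [ 522.27974265 -393.41217968  150.        ] foot [ 524.70005461 -398.99715394   90.        ]
others foot [ 515.95425147 -347.97854662   90.        ] [ 510.63491    -297.52096204   90.        ] [ 505.20616858 -249.80706846   90.        ]
bar [563.45186095 189.93026729  90.        ] [577.57449182  97.12218487  90.        ] [570.51317639 143.52622608  90.        ] 8.652337731245208
rear edge yaw 9.91854275498112
front edge [array([595.83477755, 258.28077848, 120.        ]), array([630.07357351,  45.50233499, 120.        ])] 9.141269254244143
d [-4.787  7.786 -1.81 ] w [ 0.04  0.13 35.47] or [-1.7000e-01  6.0000e-02 -1.4453e+02]
```

{"api": "drive_tool", "payload": {
  "deltas": [
    {"dx": -1,"dy": 1.6,"dz": -0.4,"wz": 7},
    {"dx": -2,"dy": 3.2,"dz": -0.8,"wz": 14},
    {"dx": -2.9,"dy": 4.6,"dz": -1.2,"wz": 21},
    {"dx": -3.7,"dy": 6,"dz": -1.5,"wz": 28},
    {"dx": -4.2,"dy": 7.2,"dz": -1.8,"wz": 35}
  ]
}}

```text
validation failed for argument at $.de...
```

```bash
python3 - <<'E'
from h import *
from station import ctrl
o=ctrl.get_obs(); print(o["tool_pos"],o["q"])
delta(o,(560,-20,300),0)
delta(o,(470,-330,300),7)
E
```

```text
[162.96724591 628.45017276 207.83623931] [-1.34353752  0.6158341  -0.01264471  1.42476952  0.00811879  1.1034297
 -0.04039461]
d [-10.566  10.941  -1.818] w [ 0.09  0.12 75.47] or [-1.2000e-01  1.0000e-01 -1.0453e+02]
d [-17.019  10.755  -1.802] w [ 0.08  0.12 68.47] or [-1.3000e-01  9.0000e-02 -1.1153e+02]
```

{"api": "drive_tool", "payload": {
  "deltas": [
    {"dx": -1.0,"dy": 1.6,"dz": -0.4,"wx": 0,"wy": 0,"wz": 7,"grip": 85}
  ]
}}

```text
time: 0.22
tool_pos: [199.3, 586.7, 219.5]
tcp_rot: [0.825, 0.566, -0.003, -0.001]
contact_force: [1.0, 1.1, 0.4]
grip_width: 0.994
```

{"api": "drive_tool", "payload": {
  "deltas": [
    {"dx": -0.8,"dy": 1,"dz": -0.3,"wx": 0,"wy": 0,"wz": 8,"grip": 85},
    {"dx": -1.6,"dy": 2,"dz": -0.6,"wx": 0,"wy": 0,"wz": 16,"grip": 85},
    {"dx": -2.3,"dy": 3,"dz": -0.9,"wx": 0,"wy": 0,"wz": 24,"grip": 85},
    {"dx": -3.0,"dy": 4,"dz": -1.2,"wx": 0,"wy": 0,"wz": 30,"grip": 85},
    {"dx": -3.7,"dy": 5,"dz": -1.5,"wx": 0,"wy": 0,"wz": 36,"grip": 85}
  ]
}}

```text
time: 0.85
tool_pos: [366.4, 325.1, 295.3]
tcp_rot: [0.961, 0.278, -0.0, 0.0]
contact_force: [1.5, 0.0, -0.4]
grip_width: 0.993
```

```bash
python3 - <<'E'
from h import *
from station import ctrl
o=ctrl.get_obs(); print(o["tool_pos"],o["q"])
delta(o,(540,0,300),10)
delta(o,(470,-330,300),7)
E
```

```text
[366.40565132 325.10865413 295.33014315] [-0.95220872  0.28674124  0.24345268  1.73843262 -0.07568267  1.12594235
 -0.1224163 ]
d [-0.536  7.352 -0.093] w [0.000e+00 2.000e-02 2.227e+01] or [-3.0000e-02  1.0000e-02 -1.5773e+02]
d [-5.244 12.184 -0.091] w [0.000e+00 2.000e-02 2.527e+01] or [-3.0000e-02  1.0000e-02 -1.5473e+02]
```

{"api": "drive_tool", "payload": {
  "deltas": [
    {"dx": 0,"dy": 1.2,"dz": 0,"wx": 0,"wy": 0,"wz": 5,"grip": 85},
    {"dx": 0,"dy": 2.4,"dz": 0,"wx": 0,"wy": 0,"wz": 10,"grip": 85},
    {"dx": 0,"dy": 3.6,"dz": 0,"wx": 0,"wy": 0,"wz": 15,"grip": 85},
    {"dx": -0.3,"dy": 4.8,"dz": 0,"wx": 0,"wy": 0,"wz": 20,"grip": 85},
    {"dx": -0.7,"dy": 6,"dz": 0,"wx": 0,"wy": 0,"wz": 25,"grip": 85}
  ]
}}

```text
time: 1.48
tool_pos: [497.5, 54.2, 294.7]
tcp_rot: [0.998, 0.064, -0.0, 0.0]
contact_force: [0.9, 0.9, -0.1]
grip_width: 0.989
```

```bash
python3 - <<'E'
from h import *
from station import ctrl
o=ctrl.get_obs(); print(o["tool_pos"],o["q"])
f=ctrl.grab_frame("wrist"); R=Ro.from_quat(o["tcp_rot"]).as_matrix()
print("cam in tool",R.T@(-f["R"].T@f["t"]-o["tool_pos"]),"view dir",R.T@f["R"].T, f["mtx"][0,0])
delta(o,(524,-330,300),7)
delta(o,(524,-397,300),7)
E
```

```text
[497.4742391   54.1900605  294.66676446] [-0.48382793  0.32086711  0.45738299  1.71805951 -0.1538141   1.1387169
  0.14606951]
cam in tool [  -0.48487675  -82.45292906 -164.41136924] view dir [[ 9.99999842e-01  4.68021208e-04 -3.10514446e-04]
 [-3.44046540e-04  9.47417217e-01  3.20000778e-01]
 [ 4.43953883e-04 -3.20000621e-01  9.47417229e-01]] 303.748115397395
d [-0.455  7.689 -0.106] w [0.01 0.03 0.34] or [-4.0000e-02  1.0000e-02 -1.7966e+02]
d [-0.626  9.018 -0.105] w [0.01 0.03 0.34] or [-4.0000e-02  1.0000e-02 -1.7966e+02]
```

{"api": "drive_tool", "payload": {
  "deltas": [
    {"dx": 0,"dy": 1.2,"dz": 0,"wx": 0,"wy": 0,"wz": 0,"grip": 85},
    {"dx": -0.1,"dy": 2.4,"dz": 0,"wx": 0,"wy": 0,"wz": 0,"grip": 85},
    {"dx": -0.2,"dy": 3.6,"dz": 0,"wx": 0,"wy": 0,"wz": 0,"grip": 85},
    {"dx": -0.3,"dy": 4.8,"dz": 0,"wx": 0,"wy": 0,"wz": 0,"grip": 85},
    {"dx": -0.4,"dy": 6,"dz": 0,"wx": 0,"wy": 0,"wz": 0,"grip": 85}
  ]
}}

```text
time: 2.15
tool_pos: [516.2, -245.3, 294.7]
tcp_rot: [0.998, 0.066, -0.0, -0.0]
contact_force: [0.8, 0.3, 1.1]
grip_width: 0.994
```

{"api": "drive_tool", "payload": {
  "deltas": [
    {"dx": -0.1,"dy": 0.6,"dz": 0,"wx": 0,"wy": 0,"wz": 0,"grip": 85},
    {"dx": -0.1,"dy": 1.0,"dz": 0,"wx": 0,"wy": 0,"wz": 0,"grip": 85},
    {"dx": -0.1,"dy": 1.0,"dz": 0,"wx": 0,"wy": 0,"wz": 0,"grip": 85},
    {"dx": -0.1,"dy": 1.0,"dz": 0,"wx": 0,"wy": 0,"wz": 0,"grip": 85}
  ]
}}

```text
time: 2.65
tool_pos: [518.6, -292.2, 294.8]
tcp_rot: [0.998, 0.067, 0.0, -0.001]
contact_force: [-0.2, 0.2, 0.1]
grip_width: 1.0
```

```bash
python3 - <<'E'
from h import *
from station import ctrl
f=ctrl.grab_frame("wrist"); np.savez("pics/w1.npz",**f); cv2.imwrite("pics/w1.png",f["pixels"][:,:,::-1])
o=ctrl.get_obs(); print(o["tool_pos"],o["q"],o["contact_force"])
roi=(0,0,512,384)
print(blobs(mask(f,(0,120,60),(8,255,255),roi)|mask(f,(172,120,60),(180,255,255),roi),20))
print(proj(f,(524,-397,150)))
delta(o,(524,-397,300),7)
E
```

```text
[ 518.59221803 -292.08277227  294.95737488] [ 0.16518442  0.49619725  0.51653474  1.46408375 -0.25203803  1.24822138
  0.84367237] [ 0.63112581 -0.14806136 -0.35299676]
[(np.int32(147), [249, 236, 11, 15], [254.18, 243.22]), (np.int32(70), [248, 253, 12, 12], [254.03, 256.5]), (np.int32(837), [405, 279, 54, 44], [429.39, 304.33]), (np.int32(135), [414, 372, 16, 12], [421.1, 377.26])]
[252.85872095 261.5372462 ]
d [-0.172  2.094 -0.104] w [-0.09 -0.02  0.65] or [ 3.0000e-02 -1.5000e-01 -1.7935e+02]
```

View pics/w1.png

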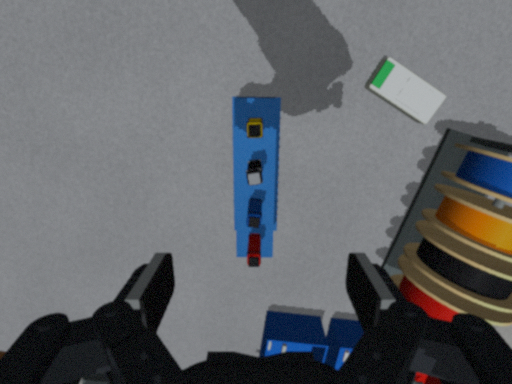

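The first wrist view shows the rack upright in the image, so the jaws are aligned with rack x. The red handle is the lowest one, at (254,250), with its dark top near (254,262). I'll move closer and take a second view.

{"api": "drive_tool", "payload": {
  "deltas": [
    {"dx": -0.1,"dy": 0.9,"dz": 0.3,"wx": 0,"wy": 0,"wz": 0,"grip": 85},
    {"dx": -0.1,"dy": 1.2,"dz": 0.6,"wx": 0,"wy": 0,"wz": 0,"grip": 85},
    {"dx": -0.1,"dy": 1.2,"dz": 0.6,"wx": 0,"wy": 0,"wz": 0,"grip": 85},
    {"dx": -0.1,"dy": 1.2,"dz": 0.6,"wx": 0,"wy": 0,"wz": 0,"grip": 85}
  ]
}}

```text
time: 3.2
tool_pos: [521.6, -352.6, 265.4]
tcp_rot: [0.998, 0.066, 0.0, -0.001]
contact_force: [0.9, -0.0, -0.7]
grip_width: 0.994
```

```bash
python3 - <<'E'
from h import *
from station import ctrl
f=ctrl.grab_frame("wrist"); np.savez("pics/w2.npz",**f)
o=ctrl.get_obs(); print(o["tool_pos"],o["tcp_rot"],o["q"])
p=proj(f,(524,-397,150)); print(p)
g=load("w1"); W=np.zeros((480,780,3),np.uint8)
u,v=255,245; W[:400,:300]=cv2.resize(g["pixels"][v-40:v+40,u-30:u+30],(300,400),interpolation=2)
u,v=int(p[0]),int(p[1]); x0,y0=max(u-60,0),max(v-60,0); print("w2 crop origin",x0,y0)
c=f["pixels"][y0:y0+120,x0:x0+115]; c=cv2.resize(c,None,fx=4,fy=4,interpolation=2); W[:c.shape[0],310:310+c.shape[1]]=c
cv2.imwrite("pics/crop2.png",W[:,:,::-1])
E
```

```text
[ 521.66881449 -352.82120526  265.75902942] [ 9.97794091e-01  6.63802083e-02  7.01066008e-04 -3.59241054e-04] [ 0.27466194  0.57552943  0.5050848   1.41153273 -0.28517157  1.2264571
  0.94033793]
[256.71125558 224.34009822]
w2 crop origin 196 164
```

View pics/crop2.png

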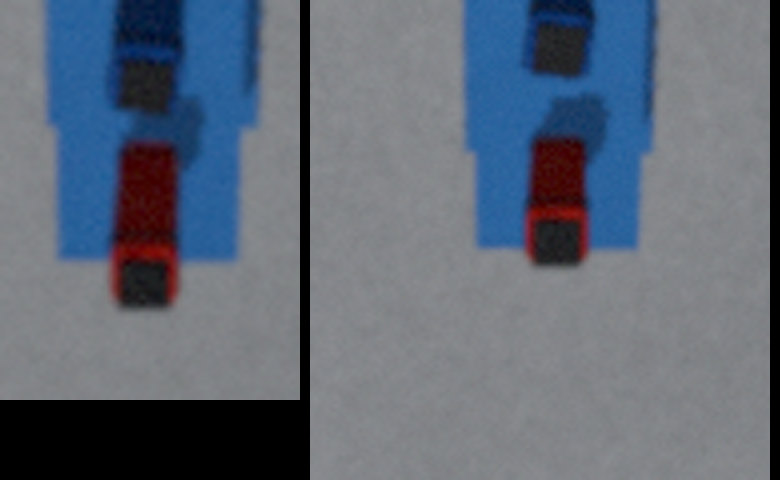

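Both crops show the pin cap clearly, at about (254.0,261.6) in w1 and (257.8,224.5) in w2. Next I triangulate it.

```bash
python3 - <<'E'
from h import *
from station import ctrl
o=ctrl.get_obs(); a,b,S=load("w1"),load("w2"),load("scene0")
fs=lambda u,v:(115+(u-400)/3.8,205+(v-180)/3.8)
print("top",tri((a,(254,261.6)),(b,(257.8,224.5))),tri((a,(254,261.6)),(b,(257.8,224.5)),(S,fs(484,370))),onz(b,(257.8,224.5),150),onz(a,(254,261.6),150))
print("foot near face",tri((a,(254.4,234)),(b,(257.8,198.5))),onz(b,(257.8,198.5),90))
E
```

```text
top (array([ 525.26102483, -397.38382404,  149.20700739]), [0.10953677747375604, 0.10953677747354211]) (array([ 525.05311549, -395.44570618,  152.89704437]), [0.26527241366199933, 0.2769758605204899, 0.032314771122416604]) [ 525.10884453 -397.02907696  150.        ] [ 525.32406282 -396.90565612  150.        ]
foot near face (array([ 523.82844946, -389.47304215,   93.18624542]), [0.03374442594188288, 0.03374442594188936]) [ 523.92441917 -390.59323747   90.        ]
```

```bash
python3 - <<'E'
from h import *
from station import ctrl
o=ctrl.get_obs()
delta(o,(525,-397.5,119),7.6)
E
```

```text
d [-0.057  0.896  2.935] w [-0.04 -0.08  0.01] or [ 1.3000e-01 -6.0000e-02 -1.7999e+02]
```

{"api": "drive_tool", "payload": {
  "deltas": [
    {"dx": -0.06,"dy": 0.9,"dz": 0.5,"wx": 0,"wy": 0,"wz": 0,"grip": 60},
    {"dx": -0.06,"dy": 0.9,"dz": 1.0,"wx": 0,"wy": 0,"wz": 0,"grip": 60},
    {"dx": -0.06,"dy": 0.9,"dz": 1.7,"wx": 0,"wy": 0,"wz": 0,"grip": 60},
    {"dx": -0.06,"dy": 0.9,"dz": 2.3,"wx": 0,"wy": 0,"wz": 0,"grip": 60},
    {"dx": -0.06,"dy": 0.9,"dz": 2.3,"wx": 0,"wy": 0,"wz": 0,"grip": 60}
  ]
}}

```text
time: 3.88
tool_pos: [523.2, -397.0, 148.3]
tcp_rot: [0.998, 0.066, -0.001, -0.002]
contact_force: [-0.4, 0.0, 0.3]
grip_width: 0.702
```

```bash
python3 - <<'E'
from h import *
from station import ctrl
o=ctrl.get_obs();print(o["tool_pos"],o["grip_width"],o["contact_force"],o["q"])
delta(o,(525,-397.5,119),7.6)
E
```

```text
[ 523.2454145  -396.95787869  148.29909744] 0.701862085913161 [-0.39233484  0.03585604  0.30467394] [ 0.36424418  0.72220154  0.45983444  1.48096767 -0.35124615  1.02592759
  1.04131273]
d [0.035 0.018 0.586] w [-0.25  0.15 -0.03] or [  0.24   0.4  179.96]
```

{"api": "drive_tool", "payload": {
  "deltas": [
    {"dx": 0.03,"dy": 0.02,"dz": 0.3,"wx": 0,"wy": 0,"wz": 0,"grip": 50},
    {"dx": 0.03,"dy": 0.02,"dz": 0.6,"wx": 0,"wy": 0,"wz": 0,"grip": 40},
    {"dx": 0.03,"dy": 0.02,"dz": 0.6,"wx": 0,"wy": 0,"wz": 0,"grip": 25},
    {"dx": 0.03,"dy": 0.02,"dz": 0.6,"wx": 0,"wy": 0,"wz": 0,"grip": 25}
  ]
}}

```text
time: 4.38
tool_pos: [525.2, -400.7, 120.5]
tcp_rot: [0.998, 0.065, 0.0, 0.0]
contact_force: [-0.1, 0.4, 0.4]
grip_width: 0.292
```

```bash
python3 - <<'E'
from h import *
from station import ctrl
f=ctrl.grab_frame("wrist"); np.savez("pics/w3.npz",**f); cv2.imwrite("pics/w3.png",cv2.resize(f["pixels"][150:384,130:390],None,fx=2,fy=2)[:,:,::-1])
o=ctrl.get_obs();print(o["tool_pos"],o["grip_width"],o["contact_force"],o["q"])
delta(o,(525,-397.5,119),7.6)
E
```

```text
[ 525.34897301 -400.8161287   120.68043157] 0.29286558740051066 [-0.11054184 -0.11272876  0.12933707] [ 0.37271559  0.75380495  0.4482068   1.50235708 -0.36801066  0.96850998
  1.05467007]
d [ 0.002 -0.067  0.034] w [ 0.06 -0.04 -0.15] or [-6.0000e-02 -9.0000e-02  1.7985e+02]
```

View pics/w3.png

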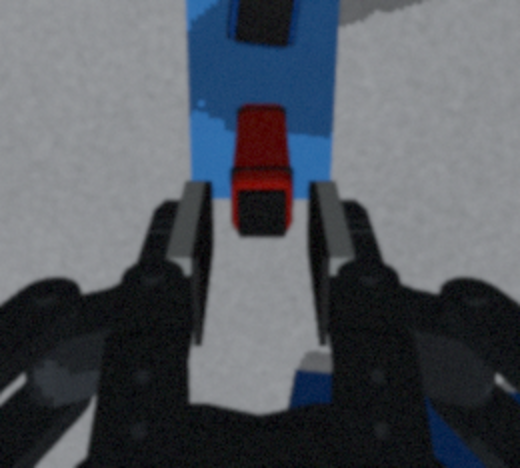

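The pin cap sits between the pads, at about (261,256) in full-image pixels. I'll check how well it's centred, then close.

```bash
python3 - <<'E'
from h import *
from station import ctrl
f=load("w3"); print(onz(f,(261,256),150)); print(tri((f,(261,256)),(load("w2"),(257.8,224.5)),(load("w1"),(254,261.6))))
E
```

```text
[ 524.8258124  -396.80929054  150.        ]
(array([ 525.18959338, -397.78481874,  148.39606915]), [0.2362447473992448, 0.03215647985348909, 0.23784288663907402])
```

{"api": "drive_tool", "payload": {
  "deltas": [
    {"dx": 0,"dy": -0.06,"dz": 0.02,"wx": 0,"wy": 0,"wz": 0,"grip": 25},
    {"dx": 0,"dy": -0.06,"dz": 0.02,"wx": 0,"wy": 0,"wz": 0,"grip": 18},
    {"dx": 0,"dy": -0.06,"dz": 0.02,"wx": 0,"wy": 0,"wz": 0,"grip": 10},
    {"dx": 0,"dy": -0.06,"dz": 0.02,"wx": 0,"wy": 0,"wz": 0,"grip": 10},
    {"dx": 0,"dy": -0.06,"dz": 0.02,"wx": 0,"wy": 0,"wz": 0,"grip": 10}
  ]
}}

```text
time: 5.05
tool_pos: [525.0, -397.6, 119.5]
tcp_rot: [0.998, 0.065, 0.0, 0.0]
contact_force: [0.2, 0.5, 2.1]
grip_width: 0.164
```

```bash
python3 - <<'E'
from h import *
from station import ctrl
o=ctrl.get_obs();print(o)
delta(o,(525,-397.5,119),7.6)
E
```

```text
{'time': 5.05, 'q': array([ 0.36850478,  0.75197146,  0.4477599 ,  1.51028501, -0.36872161,
        0.96283914,  1.05303869]), 'qd': array([-0.00039053,  0.00045873, -0.00057183,  0.000265  , -0.00130477,
        0.0006937 , -0.00033315]), 'effort': array([ 2.28339862e-01, -4.68408179e+01,  6.00060672e+00, -1.39615479e+01,
        9.89274471e-02, -3.25911795e-02,  4.92909658e-04]), 'tool_pos': array([ 524.99861577, -397.62917868,  119.52468047]), 'tcp_rot': array([9.97880441e-01, 6.50722308e-02, 3.79462645e-04, 2.92878424e-04]), 'contact_force': array([0.21650297, 0.54876405, 2.100599  ]), 'wrist_torque': array([ 0.03072399, -0.05494619, -0.02365305]), 'grip_width': 0.16366590423325436}
d [ 0.    -0.003  0.01 ] w [ 0.04 -0.04 -0.14] or [-6.0000e-02 -6.0000e-02  1.7986e+02]
```

{"api": "drive_tool", "payload": {
  "deltas": [
    {"dx": 0,"dy": 0,"dz": 0,"wx": 0,"wy": 0,"wz": 0,"grip": 8},
    {"dx": 0,"dy": 0,"dz": -0.3,"wx": 0,"wy": 0,"wz": 0,"grip": 8},
    {"dx": 0,"dy": 0,"dz": -1,"wx": 0,"wy": 0,"wz": 0,"grip": 8},
    {"dx": 0,"dy": 0,"dz": -2.0,"wx": 0,"wy": 0,"wz": 0,"grip": 8},
    {"dx": 0,"dy": 0,"dz": -3,"wx": 0,"wy": 0,"wz": 0,"grip": 8}
  ]
}}

```text
time: 5.68
tool_pos: [524.1, -397.3, 270.9]
tcp_rot: [0.998, 0.065, -0.0, 0.0]
contact_force: [0.8, -0.8, -0.6]
grip_width: 0.161
```

```bash
python3 - <<'E'
from h import *
from station import ctrl
o=ctrl.get_obs();print(o["tool_pos"],o["grip_width"],o["contact_force"],o["q"])
# tester yellow plate hole centre ~ (650,158.3); view from in front
delta(o,(520,-20,285),8.5)
E
```

```text
[ 524.13042716 -397.34536589  270.87643448] 0.16138593814566124 [ 0.77362017 -0.76313298 -0.55435305] [ 0.3483455   0.62240703  0.50413839  1.31130276 -0.29740663  1.28244646
  0.98656683]
d [ 0.894 -7.494 -0.283] w [-0.    0.05 -1.07] or [8.0000e-02 0.0000e+00 1.7893e+02]
```

{"api": "drive_tool", "payload": {
  "deltas": [
    {"dx": 0.3,"dy": -1.15,"dz": -0.1,"wx": 0,"wy": 0,"wz": 0,"grip": 8},
    {"dx": 0.6,"dy": -2.3,"dz": -0.2,"wx": 0,"wy": 0,"wz": 0,"grip": 8},
    {"dx": 0.9,"dy": -3.45,"dz": -0.3,"wx": 0,"wy": 0,"wz": 0,"grip": 8},
    {"dx": 1.2,"dy": -4.6,"dz": -0.3,"wx": 0,"wy": 0,"wz": 0,"grip": 8},
    {"dx": 1.5,"dy": -5.75,"dz": -0.3,"wx": 0,"wy": 0,"wz": -1,"grip": 8}
  ]
}}

```text
time: 6.3
tool_pos: [561.5, -100.9, 284.8]
tcp_rot: [0.997, 0.074, 0.0, 0.0]
contact_force: [1.4, 0.8, -0.1]
grip_width: 0.162
```

{"api": "drive_tool", "payload": {
  "deltas": [
    {"dx": 0.3,"dy": -1.1,"dz": 0,"wx": 0,"wy": 0,"wz": 0,"grip": 8},
    {"dx": 0.6,"dy": -2.2,"dz": 0,"wx": 0,"wy": 0,"wz": 0,"grip": 8},
    {"dx": 0.9,"dy": -3.3,"dz": 0,"wx": 0,"wy": 0,"wz": 0,"grip": 8},
    {"dx": 1.2,"dy": -4.1,"dz": 0,"wx": 0,"wy": 0,"wz": 0,"grip": 8},
    {"dx": 1.2,"dy": -4.1,"dz": 0,"wx": 0,"wy": 0,"wz": 0,"grip": 8}
  ]
}}

```text
time: 6.92
tool_pos: [590.6, 114.9, 283.6]
tcp_rot: [0.997, 0.078, -0.001, -0.001]
contact_force: [0.3, -0.6, -0.4]
grip_width: 0.164
```

```bash
python3 - <<'E'
from h import *
from station import ctrl
f=ctrl.grab_frame("wrist"); np.savez("pics/w4.npz",**f); cv2.imwrite("pics/w4.png",f["pixels"][:,:,::-1])
o=ctrl.get_obs();print(o["tool_pos"],o["grip_width"],o["contact_force"],o["q"])
print(proj(f,(650,158,120)))
print(blobs(mask(f,(20,110,100),(35,255,255),(0,0,512,384)),30))
delta(o,(640,150,285),8.8)
E
```

```text
[590.54119284 110.8920513  283.88948863] 0.1597198778771265 [ 0.78184195 -1.49929295 -0.6077277 ] [-0.5107555   0.5089062   0.48085946  1.46615734 -0.2414698   1.22652271
  0.15153469]
[321.35423608 139.90040228]
[(np.int32(1221), [303, 122, 38, 36], [321.17, 139.51]), (np.int32(146), [51, 148, 22, 18], [61.59, 156.38])]
d [ 1.096 -0.624 -0.023] w [ 0.01  0.06 -0.11] or [ 9.0000e-02 -2.0000e-02  1.7989e+02]
```

View pics/w4.png

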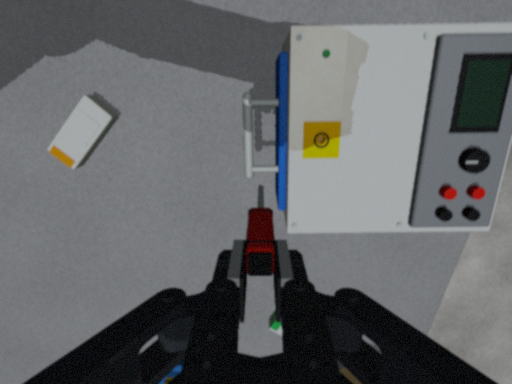

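This view shows the plate's hole ring at (321,140), the bar from (248,94) to (249,177), and the pin held straight with its tip near (261,187). I'll take a nearer second view.

{"api": "drive_tool", "payload": {
  "deltas": [
    {"dx": 0.8,"dy": -0.5,"dz": 0.1,"wx": 0,"wy": 0,"wz": 0,"grip": 8},
    {"dx": 1.1,"dy": -0.7,"dz": 0.5,"wx": 0,"wy": 0,"wz": 0,"grip": 8},
    {"dx": 1.1,"dy": -0.7,"dz": 0.5,"wx": 0,"wy": 0,"wz": 0,"grip": 8},
    {"dx": 1.1,"dy": -0.7,"dz": 0.5,"wx": 0,"wy": 0,"wz": 0,"grip": 8}
  ]
}}

```text
time: 7.48
tool_pos: [640.1, 149.0, 260.1]
tcp_rot: [0.997, 0.072, 0.0, 0.001]
contact_force: [0.7, 0.4, -1.0]
grip_width: 0.163
```

```bash
python3 - <<'E'
from h import *
from station import ctrl
f=ctrl.grab_frame("wrist"); np.savez("pics/w5.npz",**f)
g=load("w4"); o=ctrl.get_obs();print(o["tool_pos"],o["tcp_rot"],o["contact_force"])
def plate(f):
    m=mask(f,(18,90,70),(38,255,255),(0,0,512,384)); b=max(blobs(m,30)); x,y,w,h=b[1]
    k=m[y:y+h,x:x+w]; r=cv2.minAreaRect(cv2.findNonZero(mask(f,(18,90,70),(38,255,255),(x,y,x+w,y+h)))); print(b,r); return r
ra,rb=plate(g),plate(f); T,S=load("top0"),load("scene0")
print("plate 2 wrist",tri((g,ra[0]),(f,rb[0])), "onz",onz(g,ra[0],120),onz(f,rb[0],120))
print("4 views",tri((g,ra[0]),(f,rb[0]),(T,(205.8,162.7)),(S,(312.1,172.7))))
for r,ff in((ra,g),(rb,f)):
    c=[onz(ff,p,120) for p in cv2.boxPoints(r)]; print([round(float(np.degrees(np.arctan2(*(c[i+1]-c[i])[[1,0]]))),1) for i in range(3)])
R=Ro.from_quat(o["tcp_rot"]).as_matrix(); print("tip proj",proj(f,o["tool_pos"]+R@[0,0,99.5]),"cap",proj(f,o["tool_pos"]-R@[0,0,30.5]))
print("hole axis px",proj(f,onz(f,rb[0],120)))
x0,y0=max(int(rb[0][0])-60,0),max(int(rb[0][1])-50,0); print(x0,y0)
cv2.imwrite("pics/w5.png",cv2.resize(f["pixels"][y0:y0+140,x0:x0+150],None,fx=4,fy=4,interpolation=2)[:,:,::-1])
E
```

```text
[640.23141483 149.19950754 260.54697143] [9.97388716e-01 7.22143374e-02 7.02044348e-04 5.87354972e-04] [ 0.15330571  0.87763557 -1.11497141]
(np.int32(1326), [303, 121, 38, 37], [321.27, 139.22]) ((321.5, 139.0), (36.0, 37.0), 90.0)
(np.int32(1431), [252, 148, 39, 38], [271.34, 166.44]) ((271.0, 166.5), (37.0, 38.0), 90.0)
plate 2 wrist (array([649.86306419, 159.13201339, 119.49647608]), [0.2863340750412074, 0.2863340750411366]) onz [649.9428888  158.96560106 120.        ] [649.64493512 159.48074504 120.        ]
4 views (array([649.5093844 , 158.68140897, 120.94376894]), [0.4503837065521634, 0.9970867865843613, 1.2260483719594544, 1.1587073526883127])
[9.0, -76.2, -171.0]
[8.3, -79.9, -171.7]
tip proj [260.71548894 186.79060563] cap [261.10904676 263.94693952]
hole axis px [271.  166.5]
211 116
```

View pics/w5.png

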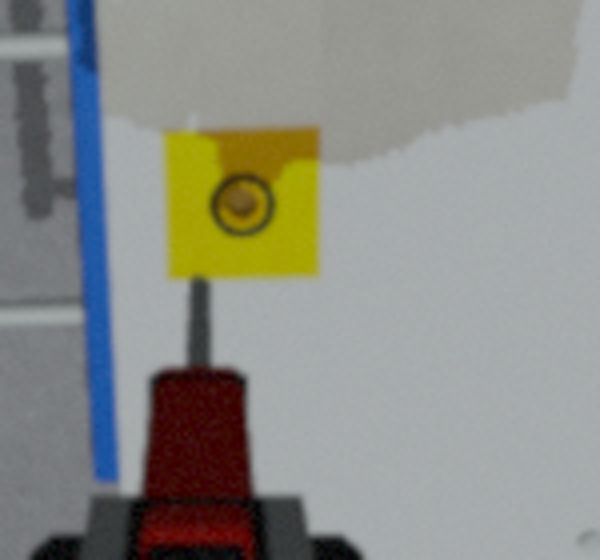

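```bash
python3 - <<'E'
from h import *
from station import ctrl
o=ctrl.get_obs(); f=load("w5"); print(onz(f,(271.5,167),120)); delta(o,(649.9,159.1,226),8.3)
E
```

```text
[650.23544012 159.03487827 120.        ]
d [ 0.219 -0.169  0.691] w [ 0.07 -0.08 -0.02] or [-1.2000e-01 -1.1000e-01  1.7998e+02]
```

{"api": "drive_tool", "payload": {
  "deltas": [
    {"dx": 0.22,"dy": -0.17,"dz": 0.3,"wx": 0,"wy": 0,"wz": 0,"grip": 8},
    {"dx": 0.22,"dy": -0.17,"dz": 0.6,"wx": 0,"wy": 0,"wz": 0,"grip": 8},
    {"dx": 0.22,"dy": -0.17,"dz": 0.68,"wx": 0,"wy": 0,"wz": 0,"grip": 8},
    {"dx": 0.22,"dy": -0.17,"dz": 0.68,"wx": 0,"wy": 0,"wz": 0,"grip": 8},
    {"dx": 0.22,"dy": -0.17,"dz": 0.68,"wx": 0,"wy": 0,"wz": 0,"grip": 8}
  ]
}}

```text
time: 8.15
tool_pos: [650.1, 161.5, 225.6]
tcp_rot: [0.997, 0.074, 0.0, 0.0]
contact_force: [0.2, 0.2, -0.6]
grip_width: 0.159
```

```bash
python3 - <<'E'
from h import *
from station import ctrl
f=ctrl.grab_frame("wrist"); np.savez("pics/w6.npz",**f)
o=ctrl.get_obs();print(o["tool_pos"],o["tcp_rot"],o["contact_force"],o["wrist_torque"])
R=Ro.from_quat(o["tcp_rot"]).as_matrix(); print("tip proj",proj(f,o["tool_pos"]+R@[0,0,99.5]))
m=mask(f,(18,90,70),(38,255,255),(0,0,512,384)); b=max(blobs(m,30)); print(b)
cv2.imwrite("pics/w6.png",cv2.resize(f["pixels"][130:240,200:320],None,fx=5,fy=5,interpolation=2)[:,:,::-1])
delta(o,(649.9,159.1,226),8.3)
E
```

```text
[650.13600123 161.55114773 225.6980892 ] [9.97282889e-01 7.36647379e-02 5.86685335e-04 2.42593681e-05] [ 0.39060488  0.13235729 -0.48108012] [0.04487881 0.06660462 0.01036438]
tip proj [260.48428996 186.85894482]
(np.int32(1607), [238, 167, 43, 42], [259.47, 186.38])
d [-0.012  0.048 -0.006] w [ 0.01 -0.07  0.15] or [ 1.0000e-01  1.0000e-02 -1.7985e+02]
```

View pics/w6.png

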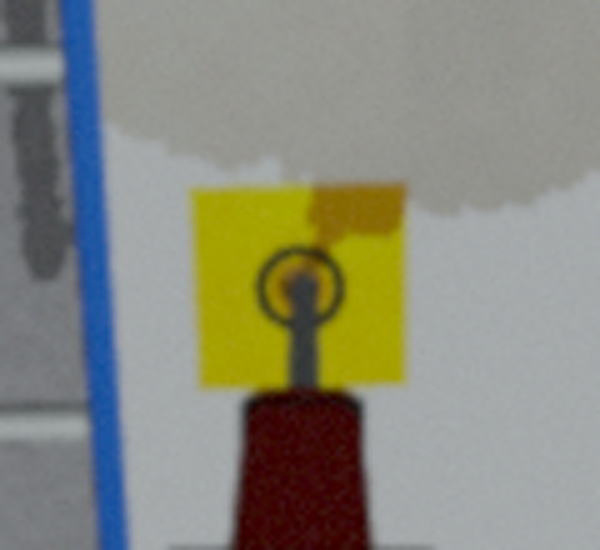

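The tip is just above the hole. The ring centre is at (260.2,187.4) and the tip at about (260.4,185).

```bash
python3 - <<'E'
from h import *
from station import ctrl
o=ctrl.get_obs(); f=load("w6"); h=onz(f,(260.2,187.4),120); print(h)
print(tri((f,(260.2,187.4)),(load("w5"),(271.5,167)),(load("w4"),(321.4,139.8))))
delta(o,(650.1,159.1,215),8.3)
E
```

```text
[650.37243047 159.07975973 120.        ]
(array([650.62178534, 157.94230173, 116.38564223]), [0.07574141377250107, 0.259938212818362, 0.31025375484590995])
d [-0.008  0.048  0.214] w [ 0.01 -0.07  0.15] or [ 1.0000e-01  1.0000e-02 -1.7985e+02]
```

{"api": "drive_tool", "payload": {
  "deltas": [
    {"dx": -0.01,"dy": 0.05,"dz": 0,"wx": 0,"wy": 0,"wz": 0,"grip": 8},
    {"dx": -0.01,"dy": 0.05,"dz": 0,"wx": 0,"wy": 0,"wz": 0,"grip": 8},
    {"dx": -0.01,"dy": 0.05,"dz": 0.06,"wx": 0,"wy": 0,"wz": 0,"grip": 8},
    {"dx": -0.01,"dy": 0.05,"dz": 0.12,"wx": 0,"wy": 0,"wz": 0,"grip": 8},
    {"dx": -0.01,"dy": 0.05,"dz": 0.14,"wx": 0,"wy": 0,"wz": 0,"grip": 8}
  ]
}}

```text
time: 8.82
tool_pos: [649.4, 159.3, 217.5]
tcp_rot: [0.997, 0.074, -0.0, 0.0]
contact_force: [0.4, -0.5, -0.7]
grip_width: 0.163
```

{"api": "drive_tool", "payload": {
  "deltas": [
    {"dx": 0.01,"dy": 0,"dz": 0.02,"wx": 0,"wy": 0,"wz": 0,"grip": 8},
    {"dx": 0.01,"dy": 0,"dz": 0.06,"wx": 0,"wy": 0,"wz": 0,"grip": 8},
    {"dx": 0.01,"dy": 0,"dz": 0.1,"wx": 0,"wy": 0,"wz": 0,"grip": 8},
    {"dx": 0.01,"dy": 0,"dz": 0.12,"wx": 0,"wy": 0,"wz": 0,"grip": 8}
  ]
}}

```text
time: 9.32
tool_pos: [650.1, 159.3, 211.8]
tcp_rot: [0.997, 0.074, -0.0, 0.0]
contact_force: [0.3, 0.2, -1.3]
grip_width: 0.162
```

```bash
python3 - <<'E'
from station import ctrl
o=ctrl.get_obs();print(o["tool_pos"],o["contact_force"],o["wrist_torque"])
E
```

```text
[650.06982027 159.26926599 211.84929921] [ 0.28528622  0.23706086 -1.32196915] [-0.02622846 -0.03562133  0.00422127]
```

{"api": "drive_tool", "payload": {
  "deltas": [
    {"dx": 0,"dy": 0,"dz": 0.05,"wx": 0,"wy": 0,"wz": 0,"grip": 8},
    {"dx": 0,"dy": 0,"dz": 0.1,"wx": 0,"wy": 0,"wz": 0,"grip": 8},
    {"dx": 0,"dy": 0,"dz": 0.15,"wx": 0,"wy": 0,"wz": 0,"grip": 8},
    {"dx": 0,"dy": 0,"dz": 0.2,"wx": 0,"wy": 0,"wz": 0,"grip": 8}
  ]
}}

```text
time: 9.82
tool_pos: [650.1, 159.3, 201.8]
tcp_rot: [0.997, 0.074, -0.0, 0.0]
contact_force: [-1.3, 0.5, -1.2]
grip_width: 0.158
```

{"api": "drive_tool", "payload": {
  "deltas": [
    {"dx": 0,"dy": 0,"dz": 0.02,"wx": 0,"wy": 0,"wz": 0,"grip": 8},
    {"dx": 0,"dy": 0,"dz": 0.03,"wx": 0,"wy": 0,"wz": 0,"grip": 8},
    {"dx": 0,"dy": 0,"dz": 0.05,"wx": 0,"wy": 0,"wz": 0,"grip": 8},
    {"dx": 0,"dy": 0,"dz": 0.05,"wx": 0,"wy": 0,"wz": 0,"grip": 8}
  ]
}}

```text
time: 10.32
tool_pos: [650.1, 159.3, 199.5]
tcp_rot: [0.997, 0.074, -0.0, 0.0]
contact_force: [0.4, -0.4, -1.2]
grip_width: 0.159
```

{"api": "drive_tool", "payload": {
  "deltas": [
    {"dx": 0,"dy": 0,"dz": 0.02,"wx": 0,"wy": 0,"wz": 0,"grip": 8},
    {"dx": 0,"dy": 0,"dz": 0.05,"wx": 0,"wy": 0,"wz": 0,"grip": 8},
    {"dx": 0,"dy": 0,"dz": 0.08,"wx": 0,"wy": 0,"wz": 0,"grip": 8},
    {"dx": 0,"dy": 0,"dz": 0.08,"wx": 0,"wy": 0,"wz": 0,"grip": 8}
  ]
}}

```text
time: 10.82
tool_pos: [650.0, 159.2, 195.3]
tcp_rot: [0.997, 0.074, -0.0, 0.0]
contact_force: [0.4, 0.3, 0.2]
grip_width: 0.162
```

{"api": "drive_tool", "payload": {
  "deltas": [
    {"dx": 0,"dy": 0,"dz": 0.02,"wx": 0,"wy": 0,"wz": 0,"grip": 8},
    {"dx": 0,"dy": 0,"dz": 0.04,"wx": 0,"wy": 0,"wz": 0,"grip": 8},
    {"dx": 0,"dy": 0,"dz": 0.04,"wx": 0,"wy": 0,"wz": 0,"grip": 8}
  ]
}}

```text
time: 11.2
tool_pos: [650.6, 159.3, 194.4]
tcp_rot: [0.997, 0.074, 0.001, -0.0]
contact_force: [-0.1, 0.8, 3.8]
grip_width: 0.16
```

{"api": "drive_tool", "payload": {
  "deltas": [
    {"dx": 0,"dy": 0,"dz": 0.02,"wx": 0,"wy": 0,"wz": 0,"grip": 8},
    {"dx": 0,"dy": 0,"dz": 0.04,"wx": 0,"wy": 0,"wz": 0,"grip": 8},
    {"dx": 0,"dy": 0,"dz": 0.04,"wx": 0,"wy": 0,"wz": 0,"grip": 8}
  ]
}}

```text
time: 11.58
tool_pos: [650.6, 159.3, 192.2]
tcp_rot: [0.997, 0.074, 0.001, -0.0]
contact_force: [0.0, 0.5, 5.1]
grip_width: 0.163
```

{"api": "drive_tool", "payload": {
  "deltas": [
    {"dx": 0,"dy": 0,"dz": 0.02,"wx": 0,"wy": 0,"wz": 0,"grip": 8},
    {"dx": 0,"dy": 0,"dz": 0.03,"wx": 0,"wy": 0,"wz": 0,"grip": 8},
    {"dx": 0,"dy": 0,"dz": 0.03,"wx": 0,"wy": 0,"wz": 0,"grip": 8}
  ]
}}

```text
time: 11.95
tool_pos: [650.7, 159.3, 190.9]
tcp_rot: [0.997, 0.074, 0.001, -0.0]
contact_force: [-0.5, -0.6, 5.3]
grip_width: 0.16
```

{"api": "drive_tool", "payload": {
  "deltas": [
    {"dx": 0,"dy": 0,"dz": 0.02,"wx": 0,"wy": 0,"wz": 0,"grip": 8},
    {"dx": 0,"dy": 0,"dz": 0.02,"wx": 0,"wy": 0,"wz": 0,"grip": 8},
    {"dx": 0,"dy": 0,"dz": 0.02,"wx": 0,"wy": 0,"wz": 0,"grip": 8}
  ]
}}

```text
time: 12.32
tool_pos: [650.7, 159.3, 190.0]
tcp_rot: [0.997, 0.074, 0.001, -0.0]
contact_force: [-1.1, -0.2, 5.7]
grip_width: 0.163
```

```bash
cat > d.py <<'E'
from h import *
from station import ctrl
f=ctrl.grab_frame("wrist"); g=load("w6")
b=mask(f,(105,150,80),(125,255,255),(150,100,300,260)); c=mask(g,(105,150,80),(125,255,255),(150,100,300,260))
print(blobs(b,100),"before",blobs(c,100)); o=ctrl.get_obs(); print(o["tool_pos"],o["contact_force"])
E
python3 d.py
```

```text
[(np.int32(893), [203, 100, 18, 160], [211.16, 176.13])] before [(np.int32(773), [211, 100, 15, 152], [217.56, 172.53])]
[650.72138222 159.27441909 189.98281793] [-1.89956446 -0.59167651  5.72832038]
```

{"api": "drive_tool", "payload": {
  "deltas": [
    {"dx": 0,"dy": 0,"dz": 0.02,"wx": 0,"wy": 0,"wz": 0,"grip": 8},
    {"dx": 0,"dy": 0,"dz": 0.02,"wx": 0,"wy": 0,"wz": 0,"grip": 8},
    {"dx": 0,"dy": 0,"dz": 0.02,"wx": 0,"wy": 0,"wz": 0,"grip": 8}
  ]
}}

```text
time: 12.75
tool_pos: [650.8, 159.3, 189.1]
tcp_rot: [0.997, 0.074, 0.001, -0.0]
contact_force: [-1.3, -0.6, 5.3]
grip_width: 0.157
```

```bash
python3 d.py
```

```text
[(np.int32(908), [203, 100, 18, 160], [210.87, 176.07])] before [(np.int32(773), [211, 100, 15, 152], [217.56, 172.53])]
[650.78157939 159.23124475 189.09759268] [-0.27472857  0.49460891  6.26664443]
```

{"api": "drive_tool", "payload": {
  "deltas": [
    {"dx": 0,"dy": 0,"dz": 0.01,"wx": 0,"wy": 0,"wz": 0,"grip": 8},
    {"dx": 0,"dy": 0,"dz": 0.02,"wx": 0,"wy": 0,"wz": 0,"grip": 8},
    {"dx": 0,"dy": 0,"dz": 0.02,"wx": 0,"wy": 0,"wz": 0,"grip": 8}
  ]
}}

```text
time: 13.18
tool_pos: [650.5, 159.3, 187.5]
tcp_rot: [0.997, 0.074, 0.001, -0.0]
contact_force: [-0.7, -0.4, 4.4]
grip_width: 0.162
```

```bash
python3 d.py
```

```text
[(np.int32(1716), [166, 100, 28, 160], [179.53, 177.81])] before [(np.int32(773), [211, 100, 15, 152], [217.56, 172.53])]
[650.51287204 159.24522732 187.45934042] [-0.90170537  0.15207705  4.98010025]
```

The drawer sprang out (the blue front moved from column 211 to about 180) at roughly 6 N. Now I lift the pin out and carry it back.

{"api": "drive_tool", "payload": {
  "deltas": [
    {"dx": 0,"dy": 0,"dz": -0.2,"wx": 0,"wy": 0,"wz": 0,"grip": 8},
    {"dx": 0,"dy": 0,"dz": -0.6,"wx": 0,"wy": 0,"wz": 0,"grip": 8},
    {"dx": 0,"dy": 0,"dz": -1.2,"wx": 0,"wy": 0,"wz": 0,"grip": 8},
    {"dx": 0,"dy": 0,"dz": -1.8,"wx": 0,"wy": 0,"wz": 0,"grip": 8},
    {"dx": 0,"dy": 0,"dz": -1.8,"wx": 0,"wy": 0,"wz": 0,"grip": 8}
  ]
}}

```text
time: 13.85
tool_pos: [651.2, 159.1, 279.2]
tcp_rot: [0.997, 0.074, 0.002, -0.0]
contact_force: [0.7, 0.9, -0.7]
grip_width: 0.161
```

```bash
python3 - <<'E'
from h import *
from station import ctrl
f=ctrl.grab_frame("wrist"); np.savez("pics/w7.npz",**f); cv2.imwrite("pics/w7.png",f["pixels"][:,:,::-1])
o=ctrl.get_obs();print(o["tool_pos"],o["contact_force"],o["q"])
R=Ro.from_quat(o["tcp_rot"]).as_matrix(); print("tip proj",proj(f,o["tool_pos"]+R@[0,0,99.5]))
delta(o,(525,-397.6,270),7.5)
E
```

```text
[650.0735636  159.15421474 277.11964593] [ 0.07429447 -0.22351266 -0.74817936] [-0.51223498  0.63328628  0.46520387  1.26131909 -0.27843007  1.30943189
  0.09350726]
tip proj [258.72314518 185.98051069]
d [-4.112 10.646  0.142] w [-0.   -0.01  0.96] or [ 1.0000e-02 -0.0000e+00 -1.7904e+02]
```

View pics/w7.png

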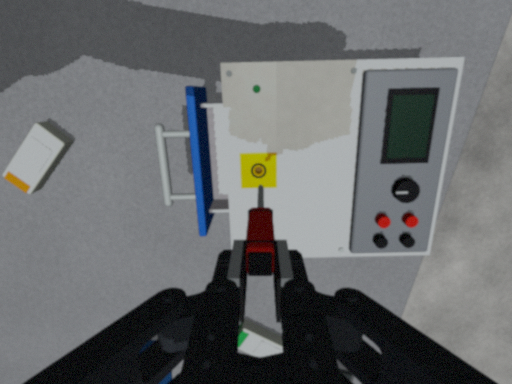

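The drawer is sprung out with its bar from (159,126) to (167,205), and the pin is straight and clear of the lid. Next I carry it back to the rack.

{"api": "drive_tool", "payload": {
  "deltas": [
    {"dx": -0.4,"dy": 1.1,"dz": 0,"wx": 0,"wy": 0,"wz": 0.2,"grip": 8},
    {"dx": -0.8,"dy": 2.2,"dz": 0,"wx": 0,"wy": 0,"wz": 0.4,"grip": 8},
    {"dx": -1.2,"dy": 3.3,"dz": 0,"wx": 0,"wy": 0,"wz": 0.6,"grip": 8},
    {"dx": -1.6,"dy": 4.4,"dz": 0,"wx": 0,"wy": 0,"wz": 0.8,"grip": 8},
    {"dx": -2.0,"dy": 5.5,"dz": 0,"wx": 0,"wy": 0,"wz": 1,"grip": 8}
  ]
}}

```text
time: 14.52
tool_pos: [590.0, -128.5, 274.9]
tcp_rot: [0.998, 0.065, -0.002, -0.001]
contact_force: [0.5, -0.1, -1.2]
grip_width: 0.16
```

{"api": "drive_tool", "payload": {
  "deltas": [
    {"dx": -0.4,"dy": 1.1,"dz": 0,"wx": 0,"wy": 0,"wz": 0,"grip": 8},
    {"dx": -0.8,"dy": 2.2,"dz": 0,"wx": 0,"wy": 0,"wz": 0,"grip": 8},
    {"dx": -1.2,"dy": 3.3,"dz": 0,"wx": 0,"wy": 0,"wz": 0,"grip": 8},
    {"dx": -1.6,"dy": 4.3,"dz": 0,"wx": 0,"wy": 0,"wz": 0,"grip": 8},
    {"dx": -2.0,"dy": 5.1,"dz": 0.1,"wx": 0,"wy": 0,"wz": 0,"grip": 8}
  ]
}}

```text
time: 15.15
tool_pos: [524.0, -395.0, 269.9]
tcp_rot: [0.998, 0.064, -0.001, -0.001]
contact_force: [0.7, -0.6, -0.5]
grip_width: 0.163
```

```bash
python3 - <<'E'
from h import *
from station import ctrl
o=ctrl.get_obs();print(o["tool_pos"],o["contact_force"],o["q"])
delta(o,(525,-397.6,197),7.5)
f=load("w7"); a,b,m=[onz(f,p,90) for p in((159,126),(167,205),(163,165.5))]; print(a,b,m,np.degrees(np.arctan2(-(a-b)[0],(a-b)[1])))
x=np.array([np.cos(np.radians(8.7)),np.sin(np.radians(8.7))]); print("bar shut by text",np.array([650.1,159.1])-70*x,"out33",np.array([650.1,159.1])-103*x)
E
```

```text
[ 524.00015188 -394.9892581   269.92444571] [ 0.71402814 -0.56725641 -0.52687861] [ 0.35115588  0.61988792  0.49177293  1.31494333 -0.28931651  1.28026711
  0.97689684]
d [0.017 0.057 1.458] w [-0.11  0.16 -0.13] or [2.5000e-01 1.7000e-01 1.7987e+02]
[531.03969065 186.55390035  90.        ] [544.96189711  91.21482815  90.        ] [537.70432922 140.91455     90.        ] 8.308085056422353
bar shut by text [580.90542792 148.51174258] out33 [548.28512966 143.52013551]
```

{"api": "drive_tool", "payload": {
  "deltas": [
    {"dx": 0.02,"dy": 0.06,"dz": 0.5,"wx": 0,"wy": 0,"wz": 0,"grip": 8},
    {"dx": 0.02,"dy": 0.06,"dz": 1.0,"wx": 0,"wy": 0,"wz": 0,"grip": 8},
    {"dx": 0.02,"dy": 0.06,"dz": 1.4,"wx": 0,"wy": 0,"wz": 0,"grip": 8},
    {"dx": 0.02,"dy": 0.06,"dz": 1.4,"wx": 0,"wy": 0,"wz": 0,"grip": 8},
    {"dx": 0.02,"dy": 0.06,"dz": 1.4,"wx": 0,"wy": 0,"wz": 0,"grip": 8}
  ]
}}

```text
time: 15.78
tool_pos: [527.0, -396.1, 202.0]
tcp_rot: [0.998, 0.065, -0.0, -0.0]
contact_force: [0.3, -0.1, -0.4]
grip_width: 0.16
```

```bash
python3 - <<'E'
from h import *
from station import ctrl
o=ctrl.get_obs();print(o["tool_pos"],o["tcp_rot"],o["contact_force"])
delta(o,(525,-397.6,180),7.5)
E
```

```text
[ 527.01393611 -396.09468744  201.95786333] [ 9.97879325e-01  6.50904881e-02 -2.81110526e-04 -5.28562118e-05] [ 0.26794663 -0.05934798 -0.386828  ]
d [-0.044  0.025  0.439] w [-0.01  0.03 -0.04] or [5.0000e-02 1.0000e-02 1.7996e+02]
```

{"api": "drive_tool", "payload": {
  "deltas": [
    {"dx": -0.04,"dy": 0.03,"dz": 0,"wx": 0,"wy": 0,"wz": 0,"grip": 8},
    {"dx": -0.04,"dy": 0.03,"dz": 0.1,"wx": 0,"wy": 0,"wz": 0,"grip": 8},
    {"dx": -0.04,"dy": 0.03,"dz": 0.15,"wx": 0,"wy": 0,"wz": 0,"grip": 8},
    {"dx": -0.04,"dy": 0.03,"dz": 0.15,"wx": 0,"wy": 0,"wz": 0,"grip": 8}
  ]
}}

```text
time: 16.27
tool_pos: [525.2, -397.6, 194.2]
tcp_rot: [0.998, 0.065, -0.0, -0.0]
contact_force: [-0.6, -0.0, -0.7]
grip_width: 0.162
```

XY matches the pick pose to within 0.2 mm, so I'm inserting.

{"api": "drive_tool", "payload": {
  "deltas": [
    {"dx": 0,"dy": 0,"dz": 0.1,"wx": 0,"wy": 0,"wz": 0,"grip": 8},
    {"dx": 0,"dy": 0,"dz": 0.2,"wx": 0,"wy": 0,"wz": 0,"grip": 8},
    {"dx": 0,"dy": 0,"dz": 0.3,"wx": 0,"wy": 0,"wz": 0,"grip": 8},
    {"dx": 0,"dy": 0,"dz": 0.4,"wx": 0,"wy": 0,"wz": 0,"grip": 8},
    {"dx": 0,"dy": 0,"dz": 0.4,"wx": 0,"wy": 0,"wz": 0,"grip": 8}
  ]
}}

```text
time: 16.9
tool_pos: [525.0, -397.6, 173.9]
tcp_rot: [0.998, 0.065, -0.0, -0.0]
contact_force: [-0.0, 1.0, -0.2]
grip_width: 0.164
```

{"api": "drive_tool", "payload": {
  "deltas": [
    {"dx": 0,"dy": 0,"dz": 0.3,"wx": 0,"wy": 0,"wz": 0,"grip": 8},
    {"dx": 0,"dy": 0,"dz": 0.6,"wx": 0,"wy": 0,"wz": 0,"grip": 8},
    {"dx": 0,"dy": 0,"dz": 0.85,"wx": 0,"wy": 0,"wz": 0,"grip": 8},
    {"dx": 0,"dy": 0,"dz": 1.02,"wx": 0,"wy": 0,"wz": 0,"grip": 8},
    {"dx": 0,"dy": 0,"dz": 1.02,"wx": 0,"wy": 0,"wz": 0,"grip": 8}
  ]
}}

```text
time: 17.52
tool_pos: [524.9, -397.5, 122.6]
tcp_rot: [0.998, 0.065, -0.001, -0.001]
contact_force: [-0.0, 0.1, -0.7]
grip_width: 0.163
```

{"api": "drive_tool", "payload": {
  "deltas": [
    {"dx": 0,"dy": 0,"dz": 0.03,"wx": 0,"wy": 0,"wz": 0,"grip": 8},
    {"dx": 0,"dy": 0,"dz": 0.06,"wx": 0,"wy": 0,"wz": 0,"grip": 8},
    {"dx": 0,"dy": 0,"dz": 0.06,"wx": 0,"wy": 0,"wz": 0,"grip": 8}
  ]
}}

```text
time: 17.9
tool_pos: [525.3, -398.0, 120.8]
tcp_rot: [0.998, 0.065, 0.0, 0.0]
contact_force: [-0.4, 0.4, 0.1]
grip_width: 0.16
```

{"api": "drive_tool", "payload": {
  "deltas": [
    {"dx": 0,"dy": 0,"dz": 0.03,"wx": 0,"wy": 0,"wz": 0,"grip": 8},
    {"dx": 0,"dy": 0,"dz": 0.03,"wx": 0,"wy": 0,"wz": 0,"grip": 8}
  ]
}}

```text
time: 18.15
tool_pos: [525.5, -398.1, 119.5]
tcp_rot: [0.998, 0.065, 0.0, 0.0]
contact_force: [-0.6, 0.1, 1.2]
grip_width: 0.16
```

Seated: height equals the pick pose, with light contact. I'll open and rise.

{"api": "drive_tool", "payload": {
  "deltas": [
    {"dx": 0,"dy": 0,"dz": 0,"wx": 0,"wy": 0,"wz": 0,"grip": 30},
    {"dx": 0,"dy": 0,"dz": 0,"wx": 0,"wy": 0,"wz": 0,"grip": 40},
    {"dx": 0,"dy": 0,"dz": 0,"wx": 0,"wy": 0,"wz": 0,"grip": 45},
    {"dx": 0,"dy": 0,"dz": 0,"wx": 0,"wy": 0,"wz": 0,"grip": 45}
  ]
}}

```text
time: 18.65
tool_pos: [525.3, -397.9, 119.0]
tcp_rot: [0.998, 0.065, -0.0, 0.0]
contact_force: [-0.8, -0.3, -0.8]
grip_width: 0.526
```

{"api": "drive_tool", "payload": {
  "deltas": [
    {"dx": 0,"dy": 0,"dz": -0.3,"wx": 0,"wy": 0,"wz": 0,"grip": 45},
    {"dx": 0,"dy": 0,"dz": -1,"wx": 0,"wy": 0,"wz": 0,"grip": 45},
    {"dx": 0,"dy": 0,"dz": -2,"wx": 0,"wy": 0,"wz": 0,"grip": 45},
    {"dx": 0,"dy": -0.5,"dz": -2.5,"wx": 0,"wy": 0,"wz": 0,"grip": 45},
    {"dx": 0,"dy": -1.2,"dz": -2.5,"wx": 0,"wy": 0,"wz": 0,"grip": 45}
  ]
}}

```text
time: 19.27
tool_pos: [518.2, -340.5, 248.3]
tcp_rot: [0.998, 0.064, 0.003, 0.003]
contact_force: [0.2, 0.2, -0.2]
grip_width: 0.525
```

```bash
python3 - <<'E'
from h import *
from station import ctrl
f=ctrl.grab_frame("wrist"); np.savez("pics/w8.npz",**f)
o=ctrl.get_obs();print(o["tool_pos"],o["grip_width"],o["contact_force"],o["q"])
p=proj(f,(525,-397.6,150)); u,v=p.astype(int); print(p)
cv2.imwrite("pics/w8.png",cv2.resize(f["pixels"][max(v-75,0):v+45,u-60:u+60],None,fx=4,fy=4,interpolation=2)[:,:,::-1])
delta(o,(538,141,230),8.5)
E
```

```text
[ 518.64787724 -332.58163352  246.72591528] 0.5289533098992717 [-0.2078086   4.70510953 -0.85201785] [ 0.24962381  0.56465164  0.49173202  1.48409394 -0.28491622  1.16326227
  0.92484726]
[259.23913752 243.32150772]
d [ 1.655 -9.332  0.376] w [-0.21 -0.24 -0.78] or [ -0.37   0.33 179.22]
```

View pics/w8.png

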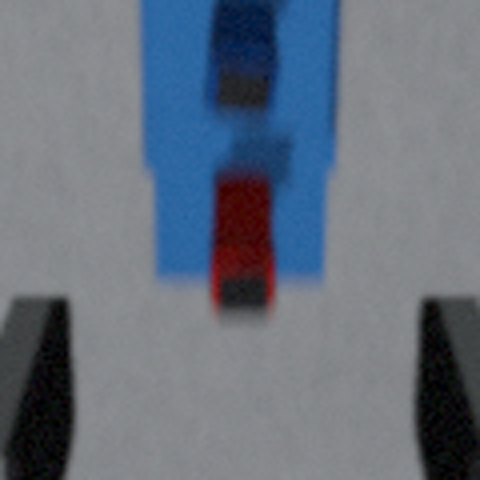

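The pin stands seated and upright, with its cap at (259.8,241.8) against a predicted (259.2,243.3). Now to the bar.

{"api": "drive_tool", "payload": {
  "deltas": [
    {"dx": 0.2,"dy": -1.2,"dz": 0,"wx": 0,"wy": 0,"wz": -0.2,"grip": 45},
    {"dx": 0.4,"dy": -2.4,"dz": 0,"wx": 0,"wy": 0,"wz": -0.4,"grip": 40},
    {"dx": 0.6,"dy": -3.6,"dz": 0,"wx": 0,"wy": 0,"wz": -0.6,"grip": 35},
    {"dx": 0.8,"dy": -4.8,"dz": 0,"wx": 0,"wy": 0,"wz": -0.8,"grip": 32},
    {"dx": 1.0,"dy": -6.0,"dz": 0,"wx": 0,"wy": 0,"wz": -0.8,"grip": 30}
  ]
}}

```text
time: 19.95
tool_pos: [528.4, -32.7, 245.3]
tcp_rot: [0.997, 0.072, 0.001, 0.0]
contact_force: [0.2, -0.3, -0.1]
grip_width: 0.351
```

{"api": "drive_tool", "payload": {
  "deltas": [
    {"dx": 0.2,"dy": -1.0,"dz": 0,"wx": 0,"wy": 0,"wz": 0,"grip": 30},
    {"dx": 0.4,"dy": -2.0,"dz": 0,"wx": 0,"wy": 0,"wz": 0,"grip": 30},
    {"dx": 0.6,"dy": -2.7,"dz": 0,"wx": 0,"wy": 0,"wz": 0,"grip": 30},
    {"dx": 0.65,"dy": -3.0,"dz": 0,"wx": 0,"wy": 0,"wz": 0,"grip": 30},
    {"dx": 0.65,"dy": -3.0,"dz": 0,"wx": 0,"wy": 0,"wz": 0,"grip": 30}
  ]
}}

```text
time: 20.58
tool_pos: [538.7, 118.7, 244.4]
tcp_rot: [0.997, 0.073, 0.0, 0.0]
contact_force: [0.4, 0.3, -0.3]
grip_width: 0.354
```

```bash
python3 - <<'E'
from h import *
from station import ctrl
f=ctrl.grab_frame("wrist"); np.savez("pics/w9.npz",**f); cv2.imwrite("pics/w9.png",f["pixels"][:,:,::-1])
o=ctrl.get_obs();print(o["tool_pos"],o["tcp_rot"],o["grip_width"],o["contact_force"])
print("bar proj",proj(f,(537.7,140.9,90)))
delta(o,(537.7,140.9,150),8.5)
E
```

```text
[538.75220702 116.90391813 244.43286558] [9.97463806e-01 7.11720349e-02 1.19979060e-04 6.95388676e-04] 0.35192907356698644 [ 0.08151218 -1.73056811  0.66768201]
bar proj [262.43959914 151.33347289]
d [ 0.047 -0.481  1.888] w [ 0.08 -0.01 -0.34] or [-1.0000e-02 -1.3000e-01  1.7966e+02]
```

View pics/w9.png

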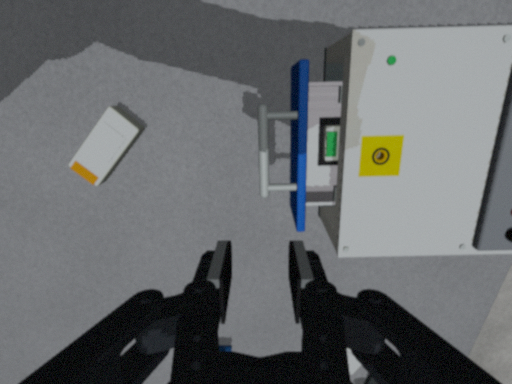

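The bar runs from (263,106) to (264.5,196), midpoint (263.8,151), between the open jaws' columns (231–290). I've now viewed all 12 pictures; from here I measure numerically.

```bash
python3 - <<'E'
from h import *
from station import ctrl
o=ctrl.get_obs(); a,b=load("w7"),load("w9")
print(tri((a,(163,165.5)),(b,(263.8,151))),onz(b,(263.8,151),90)); p,q=onz(b,(263,106),90),onz(b,(264.5,196),90);print(p,q,np.degrees(np.arctan2(-(p-q)[0],(p-q)[1])))
delta(o,(538.2,141,120),8.5)
E
```

```text
(array([538.91493187, 142.19546962,  94.32270575]), [0.06368948092392068, 0.06368948092395138]) [539.07058034 141.46018982  90.        ]
[531.44296233 186.58288506  90.        ] [547.35484934  91.78689504  90.        ] 9.528500528043482
d [ 0.057 -0.482  2.488] w [ 0.08 -0.01 -0.34] or [-1.0000e-02 -1.3000e-01  1.7966e+02]
```

{"api": "drive_tool", "payload": {
  "deltas": [
    {"dx": 0.06,"dy": -0.48,"dz": 0.5,"wx": 0,"wy": 0,"wz": -0.4,"grip": 30},
    {"dx": 0.06,"dy": -0.48,"dz": 1.2,"wx": 0,"wy": 0,"wz": -0.4,"grip": 30},
    {"dx": 0.06,"dy": -0.48,"dz": 2,"wx": 0,"wy": 0,"wz": -0.4,"grip": 30},
    {"dx": 0.06,"dy": -0.48,"dz": 2.2,"wx": 0,"wy": 0,"wz": -0.4,"grip": 30},
    {"dx": 0.06,"dy": -0.48,"dz": 2.2,"wx": 0,"wy": 0,"wz": -0.4,"grip": 30}
  ]
}}

```text
time: 21.25
tool_pos: [538.7, 141.2, 134.5]
tcp_rot: [0.997, 0.074, 0.0, 0.0]
contact_force: [-0.0, 1.5, 0.5]
grip_width: 0.353
```

```bash
python3 - <<'E'
from h import *
from station import ctrl
o=ctrl.get_obs(); print(o["tool_pos"],o["contact_force"])
delta(o,(538.6,141.3,89),8.7)
E
```

```text
[538.68961766 141.17642712 134.48736407] [-0.02082319  1.48495188  0.5381216 ]
d [-0.001 -0.004  0.91 ] w [ 0.05 -0.   -0.19] or [-0.0000e+00 -8.0000e-02  1.7981e+02]
```

{"api": "drive_tool", "payload": {
  "deltas": [
    {"dx": 0,"dy": 0,"dz": 0.2,"wx": 0,"wy": 0,"wz": 0,"grip": 30},
    {"dx": 0,"dy": 0,"dz": 0.4,"wx": 0,"wy": 0,"wz": 0,"grip": 30},
    {"dx": 0,"dy": 0,"dz": 0.65,"wx": 0,"wy": 0,"wz": 0,"grip": 30},
    {"dx": 0,"dy": 0,"dz": 0.9,"wx": 0,"wy": 0,"wz": 0,"grip": 30},
    {"dx": 0,"dy": 0,"dz": 0.9,"wx": 0,"wy": 0,"wz": 0,"grip": 30}
  ]
}}

```text
time: 21.88
tool_pos: [537.2, 142.7, 87.7]
tcp_rot: [0.997, 0.076, -0.001, 0.0]
contact_force: [0.8, -0.5, -0.0]
grip_width: 0.352
```

{"api": "drive_tool", "payload": {
  "deltas": [
    {"dx": 0,"dy": 0,"dz": 0,"wx": 0,"wy": 0,"wz": 0,"grip": 20},
    {"dx": 0,"dy": 0,"dz": 0,"wx": 0,"wy": 0,"wz": 0,"grip": 12},
    {"dx": 0,"dy": 0,"dz": 0,"wx": 0,"wy": 0,"wz": 0,"grip": 6},
    {"dx": 0,"dy": 0,"dz": 0,"wx": 0,"wy": 0,"wz": 0,"grip": 4},
    {"dx": 0,"dy": 0,"dz": 0,"wx": 0,"wy": 0,"wz": 0,"grip": 4}
  ]
}}

```text
time: 22.5
tool_pos: [538.3, 142.9, 89.2]
tcp_rot: [0.997, 0.076, 0.0, -0.0]
contact_force: [-1.3, 0.4, -0.1]
grip_width: 0.049
```

The reading says 4 mm, so the bar isn't between the pads. I'll check numerically where the drawer and bar are.

```bash
python3 - <<'E'
from h import *
from station import ctrl
o=ctrl.get_obs(); print(o["tool_pos"],o["grip_width"],o["contact_force"],o["wrist_torque"])
f=ctrl.grab_frame("wrist"); np.savez("pics/w10.npz",**f)
for n,k in(("w9",load("w9")),("now",f)):
    b=mask(k,(105,150,60),(125,255,255),(0,0,512,384)); bl=max(blobs(b,100)); print(n,"blue",bl, onz(k,bl[2],98))
R=Ro.from_quat(o["tcp_rot"]).as_matrix()
print("grasp px",proj(f,o["tool_pos"]-R@[0,0,2]),"bar expected",proj(f,(538.6,141.3,90)),"ends",proj(f,(531.5,186.6,90)))
g=cv2.cvtColor(f["pixels"],cv2.COLOR_RGB2GRAY)
for v in range(60,300,12): print(v,g[v,140:360:5].tolist())
E
```

```text
[538.26903875 142.87195484  89.16779155] 0.04892170805565479 [-1.27842908  0.3604478  -0.14863897] [ 0.01422211  0.06177308 -0.0234902 ]
w9 blue (np.int32(1562), [295, 60, 14, 171], [301.31, 144.01]) [575.64354899 155.6297736   98.        ]
now blue (np.int32(6490), [302, 81, 47, 216], [324.55, 185.93]) [566.8547805  182.05460728  98.        ]
grasp px [260.67581458 237.95486691] bar expected [260.81879744 239.47567892] ends [260.58720175 164.56136193]
60 [106, 105, 105, 105, 101, 104, 103, 101, 101, 101, 107, 101, 103, 102, 106, 101, 105, 108, 103, 100, 100, 105, 100, 104, 109, 106, 100, 100, 104, 104, 102, 106, 106, 103, 101, 102, 105, 104, 102, 99, 103, 102, 102, 104]
72 [151, 155, 150, 153, 101, 102, 100, 99, 99, 103, 104, 103, 101, 104, 106, 105, 105, 103, 102, 101, 101, 103, 102, 100, 101, 102, 105, 101, 103, 103, 101, 106, 103, 105, 102, 107, 106, 102, 104, 107, 101, 105, 103, 101]
84 [154, 156, 150, 152, 149, 152, 153, 155, 147, 102, 104, 104, 104, 103, 101, 101, 105, 105, 104, 99, 103, 99, 98, 101, 104, 105, 103, 107, 105, 103, 106, 100, 105, 108, 69, 50, 36, 40, 33, 64, 65,
[... 2919 characters left out ...]
5, 74, 69, 187, 48, 78, 75, 20, 22, 125, 156, 145, 34, 31, 25, 27, 99, 95, 94, 203, 202, 204, 203]
264 [156, 154, 156, 155, 153, 155, 156, 152, 151, 150, 153, 148, 149, 151, 153, 153, 152, 145, 29, 18, 54, 74, 74, 71, 192, 47, 72, 76, 40, 23, 29, 155, 123, 32, 23, 35, 38, 100, 96, 91, 183, 193, 198, 182]
276 [157, 152, 154, 152, 152, 156, 153, 154, 158, 155, 153, 149, 154, 150, 152, 149, 150, 50, 25, 18, 75, 76, 71, 73, 192, 47, 73, 74, 70, 22, 20, 63, 123, 30, 33, 29, 53, 96, 97, 84, 95, 93, 95, 89]
288 [155, 153, 154, 150, 150, 152, 154, 150, 103, 65, 85, 141, 150, 152, 151, 149, 18, 13, 34, 31, 26, 16, 33, 85, 189, 69, 26, 21, 16, 26, 32, 19, 4, 61, 67, 66, 66, 93, 54, 42, 64, 91, 96, 95]
```

Grey values show the bar running right into the closed pads at about column 260, so the width reading may be biased. I'll command tighter and see whether the fingers move.

{"api": "drive_tool", "payload": {
  "deltas": [
    {"dx": 0,"dy": 0,"dz": 0,"wx": 0,"wy": 0,"wz": 0,"grip": 0},
    {"dx": 0,"dy": 0,"dz": 0,"wx": 0,"wy": 0,"wz": 0,"grip": 0}
  ]
}}

```text
time: 22.8
tool_pos: [538.2, 142.8, 89.0]
tcp_rot: [0.997, 0.075, -0.0, 0.0]
contact_force: [-1.3, 0.1, 0.1]
grip_width: -0.001
```

The fingers closed fully without meeting the bar. In views w3, w5 and w9 the visible finger ends (row ~241, gap 59 px for 30 mm) put the tips about 26 mm *behind* the TCP, not 17 mm ahead of it. They therefore closed above the bar. I'll reopen and go lower in steps while watching the force; this is clear of everything under either geometry.

{"api": "drive_tool", "payload": {
  "deltas": [
    {"dx": 0,"dy": 0,"dz": -0.1,"wx": 0,"wy": 0,"wz": 0,"grip": 28},
    {"dx": 0,"dy": 0,"dz": -0.1,"wx": 0,"wy": 0,"wz": 0,"grip": 28},
    {"dx": 0,"dy": 0,"dz": -0.1,"wx": 0,"wy": 0,"wz": 0,"grip": 28},
    {"dx": 0,"dy": 0,"dz": 0,"wx": 0,"wy": 0,"wz": 0,"grip": 28}
  ]
}}

```text
time: 23.3
tool_pos: [538.5, 142.9, 89.2]
tcp_rot: [0.997, 0.076, 0.0, -0.0]
contact_force: [-0.1, 0.4, -0.2]
grip_width: 0.324
```

```bash
python3 - <<'E'
from h import *
from station import ctrl
o=ctrl.get_obs(); print(o["tool_pos"],o["grip_width"],o["contact_force"])
f=ctrl.grab_frame("wrist"); np.savez("pics/w11.npz",**f); g=cv2.cvtColor(f["pixels"],cv2.COLOR_RGB2GRAY)
b=max(blobs(mask(f,(105,150,60),(125,255,255),(0,0,512,384)),100)); print("blue",b)
for v in (204,216,228,236,244,252,264): print(v,g[v,200:320:3].tolist())
delta(o,(538.6,141.3,70),8.7)
E
```

```text
[538.49834347 142.92399254  89.15060565] 0.32415652274033124 [-0.08307932  0.3512752  -0.20593365]
blue (np.int32(5487), [302, 81, 47, 209], [325.82, 175.43])
204 [152, 148, 146, 155, 150, 150, 151, 151, 148, 152, 152, 155, 149, 150, 150, 156, 154, 103, 119, 130, 133, 131, 115, 93, 105, 103, 111, 149, 148, 154, 151, 151, 152, 150, 81, 29, 28, 30, 22, 23]
216 [148, 149, 145, 151, 152, 153, 151, 148, 148, 151, 148, 146, 154, 152, 154, 152, 150, 115, 119, 128, 134, 132, 121, 95, 100, 102, 99, 97, 98, 101, 104, 100, 104, 102, 66, 24, 26, 21, 21, 27]
228 [150, 151, 150, 151, 152, 151, 147, 150, 152, 149, 152, 151, 152, 152, 150, 152, 150, 123, 114, 127, 134, 132, 120, 106, 114, 145, 150, 152, 155, 158, 151, 154, 152, 152, 76, 27, 27, 34, 30, 30]
236 [152, 152, 150, 148, 145, 147, 153, 151, 149, 153, 151, 151, 155, 148, 151, 150, 155, 132, 112, 130, 132, 132, 123, 113, 151, 151, 156, 155, 152, 151, 151, 151, 152, 149, 50, 31, 34, 33, 26, 31]
244 [147, 154, 150, 146, 150, 144, 121, 76, 77, 71, 18, 106, 153, 150, 151, 154, 155, 142, 159, 141, 134, 133, 121, 114, 155, 151, 156, 152, 152, 88, 32, 76, 80, 78, 49, 29, 32, 33, 33, 33]
252 [154, 156, 122, 32, 17, 33, 76, 76, 76, 46, 23, 89, 152, 154, 152, 153, 150, 151, 160, 183, 193, 187, 168, 129, 153, 152, 152, 150, 148, 68, 6, 55, 77, 77, 75, 25, 7, 19, 28, 26]
264 [106, 24, 23, 25, 42, 75, 73, 74, 51, 19, 15, 71, 150, 151, 150, 153, 154, 149, 154, 183, 191, 187, 172, 130, 154, 156, 154, 151, 152, 45, 13, 15, 62, 77, 74, 77, 34, 22, 20, 21]
d [-0.003  0.032  0.383] w [-0.   -0.05 -0.04] or [-7.0000e-02  1.0000e-02  1.7996e+02]
```

The bar (columns 251–269) is centred between the jaws (233–287), and the drawer hasn't moved. I'm lowering in steps.

{"api": "drive_tool", "payload": {
  "deltas": [
    {"dx": 0,"dy": 0,"dz": 0.1,"wx": 0,"wy": 0,"wz": 0,"grip": 28},
    {"dx": 0,"dy": 0.02,"dz": 0.2,"wx": 0,"wy": 0,"wz": 0,"grip": 28},
    {"dx": 0,"dy": 0.02,"dz": 0.3,"wx": 0,"wy": 0,"wz": 0,"grip": 28},
    {"dx": 0,"dy": 0.02,"dz": 0.4,"wx": 0,"wy": 0,"wz": 0,"grip": 28},
    {"dx": 0,"dy": 0.02,"dz": 0.4,"wx": 0,"wy": 0,"wz": 0,"grip": 28}
  ]
}}

```text
time: 23.98
tool_pos: [538.0, 141.8, 68.6]
tcp_rot: [0.997, 0.076, -0.001, 0.0]
contact_force: [-1.1, -0.8, -0.4]
grip_width: 0.327
```

{"api": "drive_tool", "payload": {
  "deltas": [
    {"dx": 0,"dy": 0,"dz": 0.1,"wx": 0,"wy": 0,"wz": 0,"grip": 28},
    {"dx": 0,"dy": 0,"dz": 0.2,"wx": 0,"wy": 0,"wz": 0,"grip": 28},
    {"dx": 0,"dy": 0,"dz": 0.3,"wx": 0,"wy": 0,"wz": 0,"grip": 28},
    {"dx": 0,"dy": 0,"dz": 0.36,"wx": 0,"wy": 0,"wz": 0,"grip": 28},
    {"dx": 0,"dy": 0,"dz": 0.36,"wx": 0,"wy": 0,"wz": 0,"grip": 28}
  ]
}}

```text
time: 24.6
tool_pos: [538.2, 141.8, 50.8]
tcp_rot: [0.997, 0.075, -0.0, 0.0]
contact_force: [0.1, -0.8, 0.5]
grip_width: 0.325
```

{"api": "drive_tool", "payload": {
  "deltas": [
    {"dx": 0,"dy": 0,"dz": 0,"wx": 0,"wy": 0,"wz": 0,"grip": 15},
    {"dx": 0,"dy": 0,"dz": 0,"wx": 0,"wy": 0,"wz": 0,"grip": 8},
    {"dx": 0,"dy": 0,"dz": 0,"wx": 0,"wy": 0,"wz": 0,"grip": 3},
    {"dx": 0,"dy": 0,"dz": 0,"wx": 0,"wy": 0,"wz": 0,"grip": 3},
    {"dx": 0,"dy": 0,"dz": 0,"wx": 0,"wy": 0,"wz": 0,"grip": 3}
  ]
}}

```text
time: 25.22
tool_pos: [538.7, 141.9, 51.3]
tcp_rot: [0.997, 0.076, 0.0, 0.0]
contact_force: [0.8, -0.9, 2.7]
grip_width: 0.107
```

The bar is gripped (0.107 ≈ 9 mm, the same −2 mm bias as on the handle). I'm pulling out along −x.

{"api": "drive_tool", "payload": {
  "deltas": [
    {"dx": -0.15,"dy": 0,"dz": 0,"wx": 0,"wy": 0,"wz": 0,"grip": 3},
    {"dx": -0.35,"dy": 0,"dz": 0,"wx": 0,"wy": 0,"wz": 0,"grip": 3},
    {"dx": -0.6,"dy": 0,"dz": 0,"wx": 0,"wy": 0,"wz": 0,"grip": 3},
    {"dx": -0.8,"dy": 0,"dz": 0,"wx": 0,"wy": 0,"wz": 0,"grip": 3},
    {"dx": -0.8,"dy": 0,"dz": 0,"wx": 0,"wy": 0,"wz": 0,"grip": 3}
  ]
}}

```text
time: 25.85
tool_pos: [496.6, 134.7, 51.3]
tcp_rot: [0.997, 0.075, -0.002, 0.0]
contact_force: [0.1, -3.4, 4.6]
grip_width: 0.1
```

{"api": "drive_tool", "payload": {
  "deltas": [
    {"dx": -0.1,"dy": 0,"dz": 0,"wx": 0,"wy": 0,"wz": 0,"grip": 3},
    {"dx": -0.2,"dy": 0,"dz": 0,"wx": 0,"wy": 0,"wz": 0,"grip": 3},
    {"dx": -0.3,"dy": 0,"dz": 0,"wx": 0,"wy": 0,"wz": 0,"grip": 3},
    {"dx": -0.3,"dy": 0,"dz": 0,"wx": 0,"wy": 0,"wz": 0,"grip": 3}
  ]
}}

```text
time: 26.35
tool_pos: [483.1, 132.4, 51.2]
tcp_rot: [0.997, 0.075, -0.001, 0.001]
contact_force: [-0.3, -5.2, 6.8]
grip_width: 0.103
```

{"api": "drive_tool", "payload": {
  "deltas": [
    {"dx": -0.04,"dy": 0,"dz": 0,"wx": 0,"wy": 0,"wz": 0,"grip": 3},
    {"dx": -0.08,"dy": 0,"dz": 0,"wx": 0,"wy": 0,"wz": 0,"grip": 3},
    {"dx": -0.08,"dy": 0,"dz": 0,"wx": 0,"wy": 0,"wz": 0,"grip": 3}
  ]
}}

```text
time: 26.72
tool_pos: [482.7, 132.3, 51.3]
tcp_rot: [0.997, 0.075, 0.003, 0.001]
contact_force: [5.5, -4.2, 1.7]
grip_width: 0.106
```

The stop is reached (x force rose to 5.5 N and motion halted). I'll relax, release and rise.

{"api": "drive_tool", "payload": {
  "deltas": [
    {"dx": 0.05,"dy": 0,"dz": 0,"wx": 0,"wy": 0,"wz": 0,"grip": 3},
    {"dx": 0.05,"dy": 0,"dz": 0,"wx": 0,"wy": 0,"wz": 0,"grip": 28},
    {"dx": 0.05,"dy": 0,"dz": 0,"wx": 0,"wy": 0,"wz": 0,"grip": 28},
    {"dx": 0.05,"dy": 0,"dz": 0,"wx": 0,"wy": 0,"wz": 0,"grip": 28},
    {"dx": 0.05,"dy": 0,"dz": 0,"wx": 0,"wy": 0,"wz": 0,"grip": 28}
  ]
}}

```text
time: 27.35
tool_pos: [482.0, 133.8, 50.8]
tcp_rot: [0.997, 0.076, -0.0, -0.0]
contact_force: [-0.2, 1.2, -0.2]
grip_width: 0.325
```

{"api": "drive_tool", "payload": {
  "deltas": [
    {"dx": 0,"dy": 0,"dz": -0.2,"wx": 0,"wy": 0,"wz": 0,"grip": 28},
    {"dx": 0,"dy": 0,"dz": -0.5,"wx": 0,"wy": 0,"wz": 0,"grip": 28},
    {"dx": 0,"dy": 0,"dz": -1.2,"wx": 0,"wy": 0,"wz": 0,"grip": 28},
    {"dx": 0,"dy": 0,"dz": -2.2,"wx": 0,"wy": 0,"wz": 0,"grip": 28},
    {"dx": 0,"dy": 0,"dz": -3.2,"wx": 0,"wy": 0,"wz": 0,"grip": 28}
  ]
}}

```text
time: 27.98
tool_pos: [482.4, 133.2, 213.7]
tcp_rot: [0.997, 0.075, 0.0, -0.0]
contact_force: [-0.6, 0.6, -1.4]
grip_width: 0.33
```

{"api": "drive_tool", "payload": {
  "deltas": [
    {"dx": 0,"dy": 0.5,"dz": -0.3,"wx": 0,"wy": 0,"wz": 0,"grip": 28},
    {"dx": 0,"dy": 1.0,"dz": -0.3,"wx": 0,"wy": 0,"wz": 0,"grip": 28},
    {"dx": 0,"dy": 1.0,"dz": -0.3,"wx": 0,"wy": 0,"wz": 0,"grip": 28},
    {"dx": 0,"dy": 1.0,"dz": -0.3,"wx": 0,"wy": 0,"wz": 0,"grip": 28}
  ]
}}

```text
time: 28.48
tool_pos: [489.7, 84.9, 226.4]
tcp_rot: [0.997, 0.076, -0.0, -0.001]
contact_force: [0.3, 0.3, 0.2]
grip_width: 0.327
```

```bash
python3 - <<'E'
from h import *
from station import ctrl
o=ctrl.get_obs(); print(o["time"],o["tool_pos"],o["grip_width"],o["contact_force"],o["q"])
f=ctrl.grab_frame("wrist"); np.savez("pics/w12.npz",**f); T=ctrl.grab_frame("top"); S=ctrl.grab_frame("scene"); np.savez("pics/top1.npz",**T); np.savez("pics/scene1.npz",**S)
for n,k,z in(("w7",load("w7"),98),("w12",f,98)):
    b=max(blobs(mask(k,(105,150,60),(125,255,255),(100,0,400,300)),100)); print(n,b,onz(k,b[2],98))
g=cv2.cvtColor(f["pixels"],cv2.COLOR_RGB2GRAY); p=proj(f,(482.7,132.3,90)); print("bar expected",p); v=int(p[1]); print(g[v,int(p[0])-20:int(p[0])+20:2].tolist())
# other things before/after in top and scene
for n,a,c in(("top",load("top0"),T),("scene",load("scene0"),S)):
    d=cv2.absdiff(a["pixels"],c["pixels"]).max(2); m=((cv2.GaussianBlur(d,(3,3),0)>40)*255).astype(np.uint8); print(n,[x[:2] for x in blobs(m,12)])
m=mask(S,(0,120,60),(8,255,255),(120,240,160,290))|mask(S,(172,120,60),(180,255,255),(120,240,160,290)); print("pin scene",blobs(m,5))
E
```

```text
28.475 [489.73513144  84.93542383 226.37793931] 0.3265358077421523 [0.26521742 0.28259789 0.16685864] [-0.56457422  0.3888519   0.49341176  1.84088909 -0.22136959  0.9660261
  0.17634134]
w7 (np.int32(1343), [186, 87, 22, 149], [196.37, 158.55]) [577.65641861 157.05362473  98.        ]
w12 (np.int32(1887), [293, 26, 17, 191], [301.31, 119.24]) [518.98175005 147.7897381   98.        ]
bar expected [260.61200098 128.85052648]
[125, 124, 128, 131, 127, 126, 125, 103, 94, 110, 119, 109, 97, 82, 87, 86, 91, 110, 124, 131]
top [(np.int32(8332), [167, 171, 78, 181]), (np.int32(3386), [24, 293, 141, 62]), (np.int32(329), [4, 346, 26, 22]), (np.int32(339), [166, 346, 45, 13]), (np.int32(18), [0, 354, 3, 6]), (np.int32(1019), [156, 358, 59, 26])]
scene [(np.int32(3867), [83, 0, 83, 128]), (np.int32(8294), [147, 0, 145, 214]), (np.int32(59), [287, 169, 12, 12])]
pin scene [(np.int32(160), [132, 256, 12, 22], [137.74, 266.86])]
```

Checks pass, so I'm handing in.

```bash
python3 -c "
from station import ctrl
print(ctrl.job_done())"
```

```text
the job is handed in; nothing more can be done
None
```

The job is done and handed in at about 28.5 s of the 61 s allowed. The hand-in gives no verdict, so the checks below are my own.

- **Catch:** The pin met the catch about 25 mm down the hole. I pressed it in steps of 1 to 2 mm, and the wrist reading never went above about 6.3 N. The drawer then sprang out about 33 mm, seen in both the wrist image and the bar's shift.
- **Pin:** It is back in its own hole, seated at the same height as when I picked it up. In the scene camera its handle sits within 1 pixel of where it started.
- **Drawer:** I pulled it until it hit the stop. The tool travelled about 56 mm, and the images show the blue front 59 mm further out than after the spring release, so it is about 90 mm out.
- **At hand-in:** The gripper was clear and reading no contact force. Before-and-after images show changes only where the arm, its shadow and the drawer are.

**Disagreements with the task text:**
- **Fingertips:** The wrist images put them about 26 mm behind the tool point, not 17 mm ahead of it. My first attempt at the bar therefore closed on air above it. I reopened, went about 38 mm lower, and the second attempt held.
- **Finger opening:** It reads about 2 mm narrow on held objects.

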